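# Find the binding reel

### The arm

A 7-joint arm with a two-finger parallel gripper is mounted at the origin on the work surface. World frame = base frame: x ahead of the robot, y to its left, z up, the work surface at z = 0. Lengths are in m, angles in rad, forces in N, time in s.
With the tool pointing down it reaches from about 0.35 to 0.9 m from the base axis. Payload 8.1 kg.
Tool frame: the origin (TCP) lies at the very end of the fingers, on their centre line; the grasp point (between the pads) lies 19 mm behind it (grip_point_offset is the distance from the TCP to the grasp point, in m); z points along the fingers, x is the direction in which the jaws open and shut, and the axes are right-handed (so a half turn about z gives the same grasp; the last joint's range is limited). The gripper opens to 92 mm and grips with 3 to 60 N. Pads are 19 mm wide; open, the fingers measure 130 mm over their backs; the gripper's body (75 mm by 190 mm) begins 47 mm behind the grasp point.
Start: joints at [-1.237, 0.434, 0.025, 1.573, -0.012, 1.134, -0.075], TCP at [0.264, 0.566, 0.191] pointing down, gripper open.
Joint ranges: [-2.62, 2.62], [-0.44, 2.09], [-1.27, 1.32], [0.08, 2.57], [-1.32, 4.46], [0.12, 2], [-2.74, 2.74]. Speed limits (rad/s): [2.22, 2.22, 3.01, 3.01, 3.14, 3.14, 3.14].

### API

Orientations are given as a rotation vector (axis times angle).
In Python, from cell import observe, get_image, camera_model, sign_off, grip_point_offset gives the robot as it stands.
- The arm moves only by the tool play_rows, never from a script. Its argument "rows" is a list of rows, each a list of 7 numbers: the shift along the tool's x, y, z as a fraction of full scale, then the turn, a rotation vector about the tool's x, y, z as a fraction of full scale, then the closure, from -1 (fully open) to 1 (shut). A call has 1 to 5 rows; each row shifts and turns the pose as measured when the row begins, along the tool's axes as they then stand; what a row does not reach is not made up. Full scale, the value 1, is 0.15 m for a shift and 0.5 rad for a turn. A row lasts 1/10 s, in which the tool goes at most 50 mm and 8.59 degrees, less where a joint would pass 70% of its speed; a pose out of reach is approached as far as the arm can. A call with a number of a shift or a turn outside -1 to 1 is refused whole. A call with a gripper value outside its range is refused whole. The fingers move at their own pace and stop on an object; "force" is the grip in N (left out, the last holds). Time passes only in rows, so rows that do not move let the fingers close. It gives the time, the measured TCP pose, the force and the opening at its end, in the units of the state.
- observe(): the state, without advancing time (a new reading comes with each control period).
- get_image(name): name is "side" or "top" or "wrist"; returns the picture (384x512x3 uint8, blue, green, red); there is no depth.
- camera_model(name): a dict with "K" (3x3 intrinsics, pixels), "R" (3x3) and "t" (3): a world point X has camera coordinates R X + t. Camera axes: x right, y down, z forward; pixel columns grow to the right and rows downward; lengths in m; the calibration is good to about 2 mm. The wrist camera is an equidistant fisheye: a pixel r from the principal point sees the ray r / f radians off the axis. A picture is of the moment at which its call begins: read the wrist's pose just before it. camera_model takes no time and is no camera call; for the wrist camera it gives the pose at the moment of the call.
- sign_off(): hands the job in, once; it reports no verdict.
The state is a dict: "clock": time; "joints": joint angles; "dq": joint speeds; "joint_efforts": joint torques, N m; "position": TCP position; "ee_rot": TCP orientation; "force": force on the tool from outside, world axes, zero at the start; "ft_torque": the same for the moment, N m; "width": opening from 0.0 (shut) to 1.0 (fully open).
Only numpy, scipy, OpenCV 4.12 (cv2) and the standard library are available. Lean on these libraries where they do the work, as an engineer would, in place of code of your own. Each camera call takes 0.05 s, during which the arm holds its last target.

### The job

Two look-alike empty reels stand on round bearing stands on the bench: one runs freely, the other binds. Give each reel one brisk push by the finger peg on its top, a quarter turn at most: the free one coasts on well past that, the binding one stops with your finger. Then lift the binding one, stand and all, by its centre knob and set it down upright on the floor of the plain grey tray without dropping it, and leave the free one standing where it is.

Things in the scene. Friction and masses are not known exactly. Their poses are not given: they have to be found in the camera images.
- stand_a: One of two look-alike loose reel stands, 0.5 to 0.75 kg: round dark steel base 90 mm across, 18 mm high; above it an empty reel (white flanges 84 mm across, z 20 to 60 mm) turning on a vertical spindle; on the spindle a plain aluminium knob 22 mm across, z 60 to 100 mm, part of the stand, not turning with the reel. Origin: centre of the base's underside, on the spindle axis; z up.
- reel_a (a joint): Turn of stand_a's reel, rad, no limit, + is counter-clockwise from above, starts within 0.1 of 0. A black finger peg 9 mm across stands on its top flange (z 60 to 85 mm), 34 mm from the spindle, at angle stand yaw + this value. Pushed at the peg at 0.1 m/s or more, a free reel coasts on over half a turn in 1 to 5 s; a binding one takes about 0.6 N at the peg and stops at once with the finger.
- stand_b: The other reel stand, the same as stand_a in every size and in looks; origin and axes as there. Exactly one of the two reels binds; it cannot be told by eye or by place.
- reel_b (a joint): Turn of the reel on stand_b, as for reel_a.
- tray: Plain shallow open grey tray without dividers, fixed to the bench, 200 mm (its x) by 160 mm (its y) outside, walls 5 mm thick and 25 mm high, floor 5 mm thick. Origin: centre of its underside.
Not all that is in view belongs to the job. Leave any purple look-alike of the stand_b alone. Leave any purple look-alike of the stand_a alone.

How it is judged:
On the way, in this order (a step that is already met when the one before it is completed fails the run):
1. both reels have been pushed: the free one has coasted on past 2.1 rad (120 degrees), the binding one has been turned by 0.35 to 1.8 rad (20 to 103 degrees) ((((value of joint reel_a above 2.1 rad or value of joint reel_a below -2.1 rad) and value of joint reel_b between -1.8 and 1.8 rad and (value of joint reel_b above 0.35 rad or value of joint reel_b below -0.35 rad)) or ((value of joint reel_b above 2.1 rad or value of joint reel_b below -2.1 rad) and value of joint reel_a between -1.8 and 1.8 rad and (value of joint reel_a above 0.35 rad or value of joint reel_a below -0.35 rad)))), for 0.1 s.
2. after that, a stand is lifted off the bench (height (world z) of any of stand_a, stand_b above 0.02 m), for 0.1 s.
At the end, for the whole second after the job is handed in: The binding reel's stand (reel turned under 1.8 rad) stands upright (within 6 degrees), released, at rest, flat on the tray's floor inside its walls; the free-running reel's stand (reel coasted past 2.1 rad) stands upright at rest within 30 mm of its start; its reel may still turn ((((value of joint reel_a above 2.1 rad or value of joint reel_a below -2.1 rad) and value of joint reel_b between -1.8 and 1.8 rad and x of stand_b in the frame of tray between -0.06 and 0.06 m and y of stand_b in the frame of tray between -0.04 and 0.04 m and z of stand_b in the frame of tray below 0.012 m and distance of stand_a from where it was at the start of the episode below 0.03 m) or ((value of joint reel_b above 2.1 rad or value of joint reel_b below -2.1 rad) and value of joint reel_a between -1.8 and 1.8 rad and x of stand_a in the frame of tray between -0.06 and 0.06 m and y of stand_a in the frame of tray between -0.04 and 0.04 m and z of stand_a in the frame of tray below 0.012 m and distance of stand_b from where it was at the start of the episode below 0.03 m)) and angle between each of stand_a, stand_b's own z axis and vertical below 0.1 rad and linear speed of each of stand_a, stand_b below 0.03 m/s); the robot touches nothing.
It fails at once if a stand is dropped into the tray (faster than 0.7 m/s close over its floor, a fall of more than about 25 mm) ((horizontal distance between stand_a and tray below 0.09 m and height (world z) of stand_a below 0.04 m and linear speed of stand_a above 0.7 m/s) or (horizontal distance between stand_b and tray below 0.09 m and height (world z) of stand_b below 0.04 m and linear speed of stand_b above 0.7 m/s)).
It also fails if it takes over 54 s, if anything falls off the work surface, if the arm or the gripper's body presses on something with over 40 N, if the wrist force passes 120 N, or if a joint passes its speed limit or range.

## Working session

There is one attempt and no reset: what is moved stays moved. The work goes in short steps, Python scripts to look and compute and a tool call to move; the robot and the scene stay as the last step left them, time stands still between calls to the robot, and variables do not carry over. Pictures are saved under pics/ and viewed, and the job is handed in when it is done.

Besides the shell and the picture viewer there is one more tool, called after ">>>" as a command line: name --pt "numbers of a row" for each row, then --argument value for the rest. play_rows: Moves the arm, as the interface text tells. Its arguments: {"type":"object","properties":{"rows":{"type":"array","items":{"type":"array","items":{"type":"number"}}},"force":{"type":"number"}},"required":["rows"]}

```bash
ls; mkdir -p pics
python3 - <<'E'
from cell import *
import cv2
o=observe();print(o, grip_point_offset if not callable(grip_point_offset) else grip_point_offset())
for n in("side","top","wrist"):
    m=camera_model(n);print(n,m)
    cv2.imwrite(f"pics/{n}0.png",get_image(n))
E
```

```text
pics
{'clock': 0.0, 'joints': array([-1.23661801,  0.43523668,  0.02498451,  1.57406564, -0.0115982 ,
        1.13397804, -0.07508384]), 'dq': array([ 0.00127544, -0.00076551,  0.00062393,  0.00088444,  0.00056495,
        0.00189164,  0.0009371 ]), 'joint_efforts': array([ 1.30211600e-03, -6.67853308e+01,  9.85958241e-01, -3.14454854e+01,
       -6.04507048e-02,  4.29760851e-02,  1.78139180e-04]), 'position': array([0.26422094, 0.56580351, 0.1902488 ]), 'ee_rot': array([ 2.64922090e+00,  1.68679208e+00, -1.90993677e-03]), 'force': array([ 0.04977555,  0.20427949, -0.19578757]), 'ft_torque': array([ 0.01370818, -0.00954814, -0.04105991]), 'width': 1.0000382425300525} 0.0188
side {'K': array([[349.71113717,   0.        , 248.70754   ],
       [  0.        , 349.71113717, 191.8091474 ],
       [  0.        ,   0.        ,   1.        ]]), 'R': array([[ 0.91447505, -0.40461567,  0.0046415 ],
       [-0.29308998, -0.6702364 , -0.68182214],
       [ 0.27898682,  0.62214896, -0.73150326]]), 't': array([-0.40882813,  0.18394114,  0.84814368])}
top {'K': array([[368.6813617 ,   0.        , 254.519365  ],
       [  0.        , 368.6813617 , 189.41586416],
       [  0.        ,   0.        ,   1.        ]]), 'R': array([[ 2.95161410e-02, -9.99551920e-01,  4.97566007e-03],
       [-9.80112340e-01, -2.99186407e-02, -1.96175117e-01],
       [ 1.96236080e-01,  9.13626587e-04, -9.80556254e-01]]), 't': array([-0.02073424,  0.45474004,  0.84131234])}
wrist {'K': array([[297.31863964,   0.        , 249.92459748],
       [  0.        , 297.31863964, 189.84517802],
       [  0.        ,   0.        ,   1.        ]]), 'R': array([[ 4.23590433e-01,  9.05853492e-01, -7.71766508e-04],
       [ 8.63295919e-01, -4.03431519e-01,  3.03254292e-01],
       [ 2.74392604e-01, -1.29121879e-01, -9.52909355e-01]]), 't': array([-0.62478744, -0.03718411,  0.39104098])}
```

View pics/side0.png

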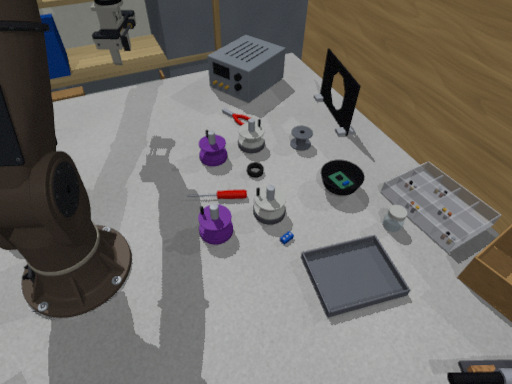

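View pics/top0.png

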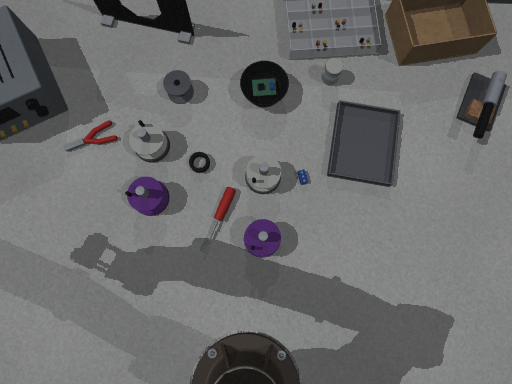

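View pics/wrist0.png

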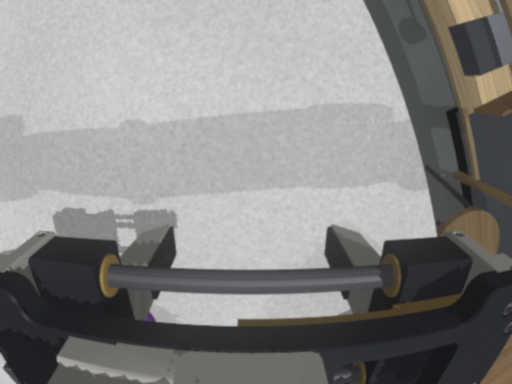

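The top view shows two white reel stands at about (150,140) and (264,172). The purple look-alikes are at (148,196) and (262,238), and the plain grey tray is at (364,143); the divided one is at (333,28). The white pair fits the description, so I'll enlarge it to confirm.

```bash
cat > h.py <<'E'
import numpy as np, cv2
from cell import *
def ray(m,u,v):
    d=np.linalg.inv(m["K"])@[u,v,1]; R=m["R"]; return -R.T@m["t"], R.T@d
def onz(m,u,v,z):
    c,d=ray(m,u,v); return c+d*(z-c[2])/d[2]
def proj(m,X):
    p=m["K"]@(m["R"]@np.array(X)+m["t"]); return p[:2]/p[2]
def tri(m1,p1,m2,p2):
    c1,d1=ray(m1,*p1);c2,d2=ray(m2,*p2)
    s=np.linalg.lstsq(np.c_[d1,-d2],c2-c1,rcond=None)[0]
    a=c1+s[0]*d1;b=c2+s[1]*d2
    return (a+b)/2,np.linalg.norm(a-b)
E
python3 - <<'E'
import cv2,numpy as np
t=cv2.imread("pics/top0.png");s=cv2.imread("pics/side0.png")
f=lambda i,x,y:cv2.resize(i[y:y+70,x:x+70],None,fx=5.5,fy=5.5,interpolation=cv2.INTER_CUBIC)
cv2.imwrite("pics/z0.png",np.vstack([np.hstack([f(t,115,105),f(t,230,140)])]))
cv2.imwrite("pics/z1.png",np.hstack([f(s,217,100),f(s,235,165)]))
E
```

```text
(no output)
```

View pics/z0.png

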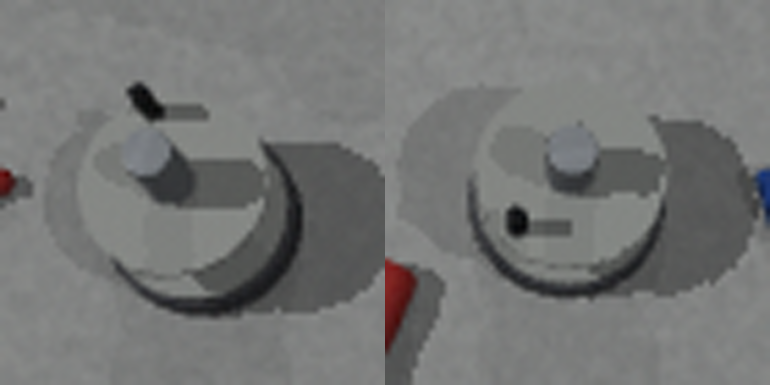

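View pics/z1.png

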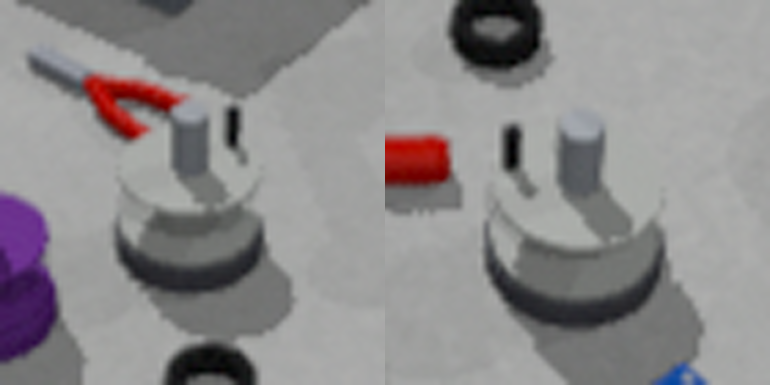

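Run:
```python
from h import *
T=camera_model("top");S=camera_model("side")
q=lambda x,y,x0,y0:((x+.5)/5.5-.5+x0,(y+.5)/5.5-.5+y0)
K={"A":(q(146,150,115,105),q(190,108,217,100)),"B":(q(572-385,151,230,140),q(582-385,121,235,165))}
P={"A":(q(138,93,115,105),q(233,110,217,100)),"B":(q(517-385,214,230,140),q(512-385,128,235,165))}
for n in "AB":
    k=onz(T,*K[n][0],.1);p=onz(T,*P[n][0],.085)
    print(n,"knob top@.1",k,"side@.1",onz(S,*K[n][1],.1),"tri",tri(T,K[n][0],S,K[n][1]))
    print("  peg",p,"side",onz(S,*P[n][1],.085),"tri",tri(T,P[n][0],S,P[n][1]))
    d=p-k;print("  r",np.hypot(*d[:2]),"ang",np.degrees(np.arctan2(d[1],d[0])))
# tray corners at rim z .025 and floor
t=cv2.imread("pics/top0.png")
hsv=cv2.cvtColor(t,cv2.COLOR_BGR2HSV)
g=cv2.cvtColor(t,cv2.COLOR_BGR2GRAY); sub=((g<95)&(hsv[:,:,1]<60)).astype(np.uint8)
roi=np.zeros_like(sub);roi[92:195,318:410]=sub[92:195,318:410]
cs=max(cv2.findContours(roi,0,2)[0],key=cv2.contourArea)
r=cv2.minAreaRect(cs);print(r,cv2.boundingRect(cs))
b=cv2.boxPoints(r)
w=np.array([onz(T,*x,.025) for x in b]);print(w, w.mean(0),[np.linalg.norm(w[i]-w[i-1]) for i in range(4)])
# other objects
for nm,u,v,z in [("purple1",140,190,.1),("purple2",263,237,.1),("spool",177,82,.05),("ring",200,162,.01),("pliers",95,133,.01),("screwdr",225,203,.02),("blue",303,177,.01),("bowl",264,85,.03)]:
    print(nm,onz(T,u,v,z).round(3))
```

```text
A knob top@.1 [0.57232039 0.25996357 0.1       ] side@.1 [0.57122072 0.26291065 0.1       ] tri (array([0.570353  , 0.25907594, 0.10305624]), np.float64(0.0016950587961563246))
  peg [0.60345512 0.2706766  0.085     ] side [0.60222408 0.27038823 0.085     ] tri (array([0.60301561, 0.27085535, 0.08468623]), np.float64(0.0010788132173093438))
  r 0.03292628852023138 ang 18.98762261891555
B knob top@.1 [ 0.49680113 -0.0262711   0.1       ] side@.1 [ 0.49668297 -0.024483    0.1       ] tri (array([ 0.49601364, -0.02616672,  0.1019965 ]), np.float64(0.0005137307607932867))
  peg [ 0.47278236 -0.00421606  0.085     ] side [ 0.47115897 -0.00264662  0.085     ] tri (array([ 0.47147463, -0.00402254,  0.0865784 ]), np.float64(0.0018814330023700348))
  r 0.03260868004859148 ang 137.4405456704393
((366.2699890136719, 143.61001586914062), (70.56925201416016, 78.34742736816406), 8.130102157592773) (327, 101, 77, 86)
[[ 0.49492672 -0.18274802  0.025     ]
 [ 0.7020528  -0.21318294  0.025     ]
 [ 0.68019979 -0.39291029  0.025     ]
 [ 0.47492503 -0.35499637  0.025     ]] [ 0.58802609 -0.28595941  0.025     ] [np.float64(0.17340577307986246), np.float64(0.2093501758659198), np.float64(0.18105102321646346), np.float64(0.2087467240718509)]
purple1 [0.435 0.25  0.1  ]
purple2 [ 0.338 -0.029  0.1  ]
spool [0.726 0.198 0.05 ]
ring [0.529 0.133 0.01 ]
pliers [0.598 0.408 0.01 ]
screwdr [0.424 0.064 0.02 ]
blue [ 0.498 -0.128  0.01 ]
bowl [ 0.735 -0.023  0.03 ]
```

```bash
cat >> h.py <<'E'
from scipy.spatial.transform import Rotation as Ro
def plan(x,y,z,psi=None):
    o=observe();R=Ro.from_rotvec(o["ee_rot"]).as_matrix();p=o["position"]
    d=R.T@(np.array([x,y,z])-p)
    ps=np.degrees(np.arctan2(R[1,0],R[0,0]))
    print("t",round(o["clock"],2),"pos",p.round(4),"psi",round(ps,2),"tilt z",R[:,2].round(3),"w",round(o["width"],3),"F",o["force"].round(2),"j",o["joints"].round(2))
    print("shift total (units of .15):",(d/.15).round(3),"mm",(d*1000).round(1))
    if psi is not None:
        q=((psi-ps+90)%180)-90
        print("turn z units:",round(-np.radians(q)/.5,3), "deg",round(q,1))
        Rt=Ro.from_euler('z',q,degrees=True).as_matrix()@R
        print("shift in axes after turn:",(Rt.T@(np.array([x,y,z])-p)/.15).round(3))
        # level
        zz=R[:,2]; ax=np.cross(zz,[0,0,-1]); print("level turn units",(R.T@ax/.5).round(3))
E
python3 -c "
from h import *
plan(.6155,.3407,.12,82)"
```

```text
t 0.15 pos [0.2643 0.5659 0.1904] psi 64.97 tilt z [-0.    -0.001 -1.   ] w 1.001 F [ 0.17 -0.57 -0.15] j [-1.24  0.44  0.02  1.57 -0.01  1.13 -0.08]
shift total (units of .15): [-0.369  2.757  0.47 ] mm [-55.4 413.5  70.5]
turn z units: -0.594 deg 17.0
shift in axes after turn: [-1.16   2.528  0.471]
level turn units [ 0.     0.002 -0.   ]
```

>>> play_rows --pt "0 0 0 0 0 -0.3 1" --pt "0 0 0 0 0 -0.3 1" --pt "0 0 0 0 0 0 1" --force 20

```text
clock: 0.45
position: [0.2639, 0.5652, 0.1893]
ee_rot: [2.358, 2.073, -0.005]
force: [0.3, 0.5, 0.2]
width: 0.787
```

```bash
python3 -c "
from h import *
plan(.6155,.3407,.12,82)"
```

```text
t 0.45 pos [0.2639 0.5652 0.1893] psi 82.65 tilt z [-0.001 -0.003 -1.   ] w 0.787 F [0.26 0.46 0.17] j [-1.19  0.44 -0.04  1.57  0.02  1.14  0.2 ]
shift total (units of .15): [-1.183  2.517  0.464] mm [-177.4  377.5   69.7]
turn z units: 0.023 deg -0.6
shift in axes after turn: [-1.155  2.53   0.464]
level turn units [-0.001  0.007  0.   ]
```

>>> play_rows --pt "-0.12 0.25 0 0 0 0 1" --pt "-0.12 0.25 0 0 0 0 1" --pt "-0.12 0.25 0 0 0 0 1" --pt "-0.12 0.25 0 0 0 0 1" --pt "-0.12 0.25 0 0 0 0 1"

```text
clock: 0.95
position: [0.4346, 0.4532, 0.1877]
ee_rot: [-2.366, -2.062, 0.009]
force: [0.8, -0.0, 0.7]
width: 0.354
```

```bash
python3 -c "
from h import *
plan(.6155,.3407,.12,82)"
```

```text
t 0.95 pos [0.4346 0.4532 0.1877] psi 82.14 tilt z [-0.007 -0.001 -1.   ] w 0.354 F [ 0.77 -0.    0.66] j [-0.89  0.45  0.01  1.56 -0.01  1.14  0.55]
shift total (units of .15): [-0.577  1.3    0.444] mm [-86.6 195.1  66.6]
turn z units: 0.005 deg -0.1
shift in axes after turn: [-0.574  1.302  0.444]
level turn units [-0.013  0.004 -0.   ]
```

>>> play_rows --pt "-0.12 0.26 0.04 0 0 0 1" --pt "-0.12 0.26 0.1 0 0 0 1" --pt "-0.12 0.26 0.1 0 0 0 1" --pt "-0.12 0.26 0.1 0 0 0 1" --pt "-0.11 0.26 0.1 0 0 0 1"

```text
clock: 1.45
position: [0.6219, 0.333, 0.121]
ee_rot: [-2.39, -2.033, 0.001]
force: [1.1, 1.3, 0.1]
width: 0.004
```

>>> play_rows --pt "0 0 0 0 0 0 1"

```text
clock: 1.55
position: [0.6265, 0.3249, 0.1179]
ee_rot: [2.406, 2.019, -0.007]
force: [-0.5, -0.8, 0.6]
width: 0.008
```

```bash
python3 -c "
from h import *
plan(.6155,.3407,.07,82)
cv2.imwrite('pics/w1.png',get_image('wrist'));cv2.imwrite('pics/s1.png',get_image('side'))"
```

```text
t 1.55 pos [0.6265 0.3249 0.1179] psi 80.0 tilt z [-0.003 -0.004 -1.   ] w 0.008 F [-0.46 -0.82  0.61] j [-0.59  0.63  0.06  1.43 -0.03  1.09  0.87]
shift total (units of .15): [ 0.092 -0.09   0.319] mm [ 13.8 -13.4  47.9]
turn z units: -0.07 deg 2.0
shift in axes after turn: [ 0.095 -0.086  0.319]
level turn units [-0.005  0.008 -0.   ]
```

View pics/w1.png

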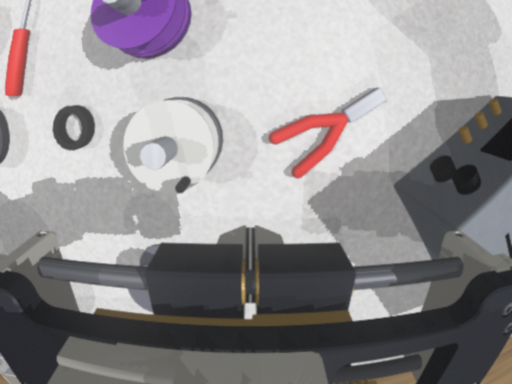

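View pics/s1.png

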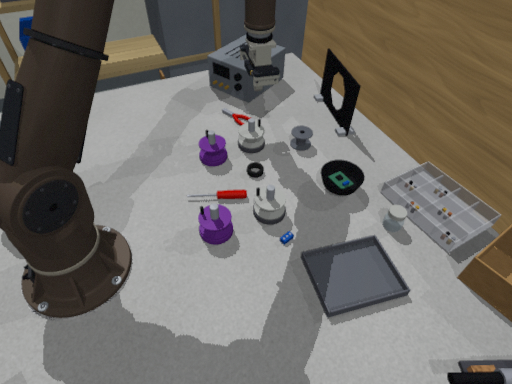

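```bash
cat >> h.py <<'E'
def wray(m,u,v):
    K=m["K"];a=np.array([(u-K[0,2])/K[0,0],(v-K[1,2])/K[1,1]]);th=np.hypot(*a);d=np.r_[a/th*np.sin(th),np.cos(th)]
    return -m["R"].T@m["t"],m["R"].T@d
def wonz(m,u,v,z):
    c,d=wray(m,u,v);return c+d*(z-c[2])/d[2]
E
python3 -c "
from h import *
m=camera_model('wrist')
print(wonz(m,153,155,.1),wonz(m,185,182,.085), 'tip L,R @tcp', wonz(m,226,245,.118+.0),wonz(m,275,245,.118))
o=observe();print(o['position'])
i=cv2.imread('pics/w1.png');a=cv2.resize(i[90:210,110:240],None,fx=3,fy=3,interpolation=2);b=cv2.resize(i[200:320,185:315],None,fx=3,fy=3,interpolation=2)
cv2.imwrite('pics/w1z.png',np.hstack([a,b]))"
```

```text
[0.56833533 0.26681862 0.1       ] [0.59698318 0.28272821 0.085     ] tip L,R @tcp [0.64145851 0.31054203 0.118     ] [0.64757062 0.3463699  0.118     ]
[0.62244529 0.33126414 0.11981914]
```

View pics/w1z.png

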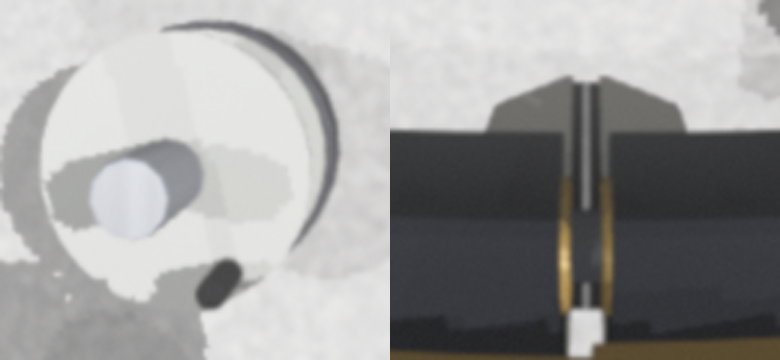

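```bash
python3 -c "
from h import *
plan(.6155,.3407,.068,82)"
```

```text
t 1.65 pos [0.6224 0.3313 0.1198] psi 80.41 tilt z [-0.004  0.001 -1.   ] w 0.0 F [-0.07  1.2   0.53] j [-0.59  0.62  0.05  1.43 -0.04  1.09  0.87]
shift total (units of .15): [ 0.054 -0.055  0.346] mm [ 8.1 -8.2 51.9]
turn z units: -0.056 deg 1.6
shift in axes after turn: [ 0.056 -0.053  0.346]
level turn units [-0.009 -0.001 -0.   ]
```

>>> play_rows --pt "0.056 -0.054 0.1 -0.009 0 -0.056 1" --pt "0 0 0.12 0 0 0 1" --pt "0 0 0.12 0 0 0 1" --pt "0 0 0 0 0 0 1" --pt "0 0 0 0 0 0 1"

```text
clock: 2.15
position: [0.6102, 0.3512, 0.0714]
ee_rot: [-2.367, -2.058, -0.009]
force: [0.5, 0.6, 0.8]
width: 0.004
```

```bash
python3 -c "
from h import *
plan(.6155,.3407,.068,82)
plan(.6037+.139*.005,.2566+.99*.005,.068,82)"
```

```text
t 2.15 pos [0.6102 0.3512 0.0714] psi 82.0 tilt z [ 0.001  0.008 -1.   ] w 0.004 F [0.52 0.59 0.8 ] j [-0.62  0.66  0.04  1.49 -0.03  0.98  0.86]
shift total (units of .15): [-0.064  0.045  0.022] mm [-9.7  6.7  3.3]
turn z units: -0.0 deg 0.0
shift in axes after turn: [-0.064  0.045  0.022]
level turn units [-0.    -0.016  0.   ]
t 2.15 pos [0.6102 0.3512 0.0714] psi 82.0 tilt z [ 0.001  0.008 -1.   ] w 0.004 F [0.52 0.59 0.8 ] j [-0.62  0.66  0.04  1.49 -0.03  0.98  0.86]
shift total (units of .15): [-0.597  0.045  0.018] mm [-89.6   6.7   2.7]
turn z units: -0.0 deg 0.0
shift in axes after turn: [-0.597  0.045  0.018]
level turn units [-0.    -0.016  0.   ]
```

>>> play_rows --pt "0.02 0.045 0.022 0 -0.016 0 1" --pt "0 0 0 0 0 0 1" --pt "0 0 0 0 0 0 1"

```text
clock: 2.45
position: [0.6181, 0.356, 0.071]
ee_rot: [2.37, 2.062, 0.005]
force: [-0.2, -1.1, 0.3]
width: 0.003
```

```bash
python3 -c "
from h import *
plan(.6037+.139*.005,.2566+.99*.005,.068,82)
cv2.imwrite('pics/w2.png',get_image('wrist'))"
```

```text
t 2.45 pos [0.6181 0.356  0.071 ] psi 82.03 tilt z [ 0.002  0.002 -1.   ] w 0.003 F [-0.25 -1.06  0.26] j [-0.62  0.68  0.04  1.46 -0.03  1.    0.86]
shift total (units of .15): [-0.636 -0.003  0.019] mm [-95.5  -0.4   2.8]
turn z units: 0.001 deg -0.0
shift in axes after turn: [-0.636 -0.003  0.019]
level turn units [ 0.004 -0.005  0.   ]
```

View pics/w2.png

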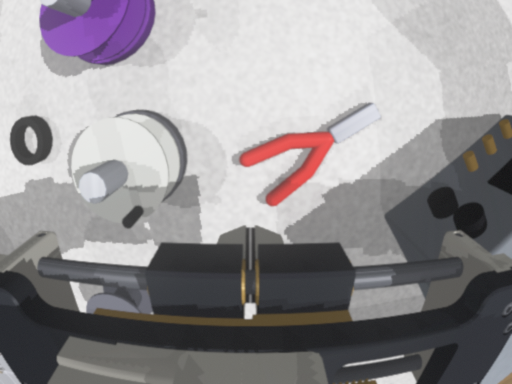

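>>> play_rows --pt "-0.14 0 0.01 0 0 0 1" --pt "-0.14 0 0 0 0 0 1" --pt "-0.14 0 0 0 0 0 1" --pt "-0.14 0 0 0 0 0 1" --pt "0 0 0 0 0 0 1"

```text
clock: 3.0
position: [0.6071, 0.2707, 0.0708]
ee_rot: [2.37, 2.061, 0.01]
force: [0.4, -0.5, 0.4]
width: 0.004
```

```bash
python3 -c "
from h import *
plan(.6037+.139*.005,.2566+.99*.005,.068,82)
cv2.imwrite('pics/t3.png',get_image('top'))
cv2.imwrite('pics/w3.png',get_image('wrist'))"
```

```text
t 3.0 pos [0.6071 0.2707 0.0708] psi 82.02 tilt z [ 0.005  0.004 -1.   ] w 0.004 F [ 0.44 -0.54  0.45] j [-0.52  0.6   0.04  1.61 -0.03  0.93  0.95]
shift total (units of .15): [-0.063 -0.01   0.018] mm [-9.4 -1.4  2.7]
turn z units: 0.001 deg -0.0
shift in axes after turn: [-0.063 -0.01   0.018]
level turn units [ 0.009 -0.009  0.   ]
```

View pics/w3.png

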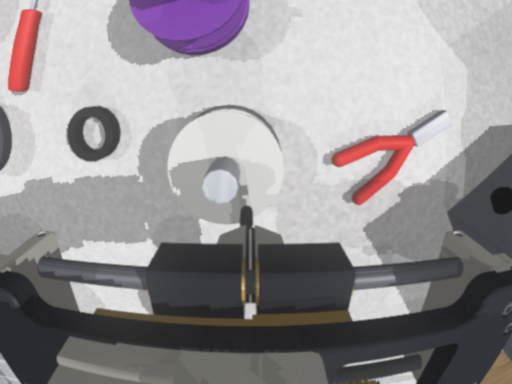

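```bash
python3 -c "
from h import *
m=camera_model('wrist')
print(wonz(m,220,187,.1),wonz(m,247,213,.085))
i=cv2.imread('pics/w3.png');a=cv2.resize(i[90:260,150:320],None,fx=3,fy=3,interpolation=2);
i=cv2.imread('pics/t3.png');b=cv2.resize(i[90:175,100:185],None,fx=6,fy=6,interpolation=2);
cv2.imwrite('pics/w3z.png',np.hstack([a,b])[:, :800])
observe()
plan(.607,.27,.14)"
```

```text
[0.57240633 0.26222271 0.1       ] [0.59671912 0.27453628 0.085     ]
t 3.1 pos [0.6069 0.2747 0.0709] psi 82.19 tilt z [ 0.005  0.006 -1.   ] w 0.005 F [0.34 0.61 0.88] j [-0.52  0.6   0.03  1.6  -0.03  0.93  0.95]
shift total (units of .15): [-0.028  0.007 -0.461] mm [ -4.2   1.1 -69.2]
```

View pics/w3z.png

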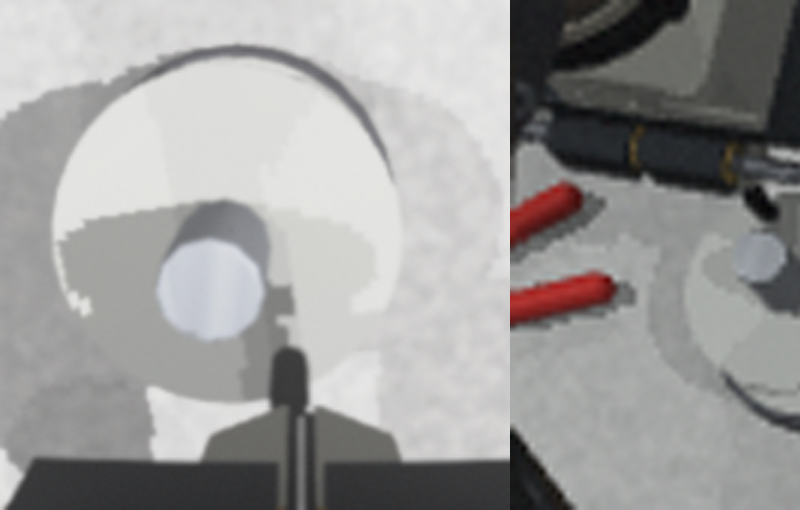

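```bash
python3 -c "
from h import *
m=camera_model('wrist')
for v in (206,208,210):
  p=wonz(m,246.7,v,.06);print(p,np.hypot(*(p-[.5722,.2612,0])[:2]),np.degrees(np.arctan2(p[1]-.2612,p[0]-.5722)))
p=wonz(m,246.7,227,.085);print(p)
print(wonz(m,250,225,.071), wonz(m,218,245,.071),wonz(m,282,245,.071))
i=cv2.imread('pics/w3.png');a=cv2.resize(i[170:260,200:300],None,fx=7,fy=6,interpolation=2);cv2.imwrite('pics/w3y.png',a)
"
```

```text
[0.60137617 0.27362189 0.06      ] 0.03171044737545825 23.06210493703968
[0.60293648 0.27340112 0.06      ] 0.033069599524314215 21.65103891482937
[0.60450503 0.2731791  0.06      ] 0.034454517610705115 20.345400909395636
[0.60662833 0.27293461 0.085     ]
[0.61187809 0.27452956 0.071     ] [0.62481101 0.24899201 0.071     ] [0.63143942 0.29564323 0.071     ]
```

View pics/w3y.png

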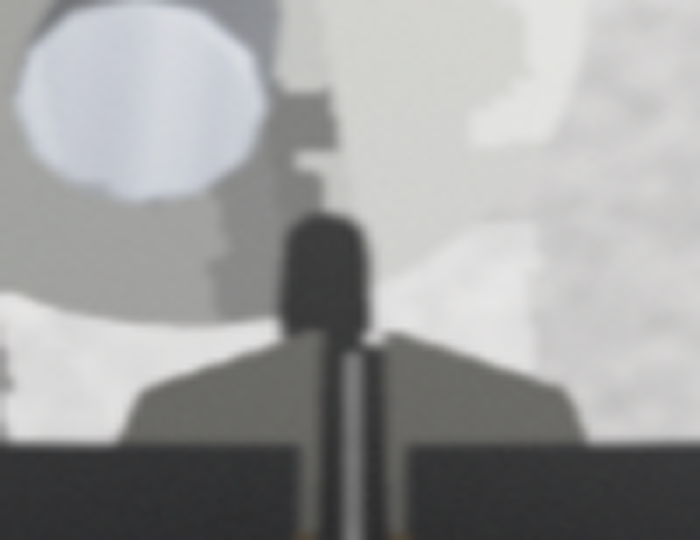

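```bash
python3 -c "
from h import *
m=camera_model('wrist');o=observe();R=Ro.from_rotvec(o['ee_rot']).as_matrix();p=o['position']
def wp(X):
  c=m['R']@X+m['t'];th=np.arctan2(np.hypot(c[0],c[1]),c[2]);a=np.arctan2(c[1],c[0]);return [m['K'][0,2]+m['K'][0,0]*th*np.cos(a),m['K'][1,2]+m['K'][1,1]*th*np.sin(a)]
for X in ([0,0,0],[0,-.0095,0],[0,.0095,0],[.019,0,0],[.019,-.0095,0],[0,0,-.019],[0,-.0095,-.019],[.019,-.0095,-.019],[-.019,-.0095,-.01]): print(X,np.round(wp(p+R@np.array(X)),1))
print('campos in tool',R.T@(-m['R'].T@m['t']-p), 'peg top proj if 20deg',wp(np.array([.5722+.034*np.cos(.35),.2612+.034*np.sin(.35),.085])),wp(np.array([.5722+.034*np.cos(.35),.2612+.034*np.sin(.35),.06])))
"
```

```text
[0, 0, 0] [249.3 218.5]
[0, -0.0095, 0] [249.2 205.9]
[0, 0.0095, 0] [249.3 230.6]
[0.019, 0, 0] [276.1 218.4]
[0.019, -0.0095, 0] [276.5 205.9]
[0, 0, -0.019] [249.2 230.1]
[0, -0.0095, -0.019] [249.2 216.5]
[0.019, -0.0095, -0.019] [279.1 216.4]
[-0.019, -0.0095, -0.01] [220.6 211.2]
campos in tool [ 0.00033301 -0.08269928 -0.19309969] peg top proj if 20deg [np.float64(246.05414860331524), np.float64(223.629052179103)] [np.float64(246.1993129769721), np.float64(209.59905947199286)]
```

```bash
python3 -c "
from h import *
o=observe();S=camera_model('side');i=get_image('side')
p=o['position'];R=Ro.from_rotvec(o['ee_rot']).as_matrix()
u=proj(S,p);print(p,u,proj(S,p-R[:,2]*.019))
x,y=int(u[0])-50,int(u[1])-45
a=cv2.resize(i[y:y+80,x:x+100],None,fx=7,fy=7,interpolation=2)
for k,c in((0,(0,0,255)),(.01,(0,255,0)),(.02,(255,0,0))):
  q=(proj(S,p-R[:,2]*k)-[x,y]+.5)*7;cv2.circle(a,(int(q[0]),int(q[1])),3,c,-1)
cv2.imwrite('pics/s4.png',a)"
```

```text
[0.60687436 0.27469449 0.07085015] [259.57755104 122.1624299 ] [259.72680132 117.29210624]
```

View pics/s4.png

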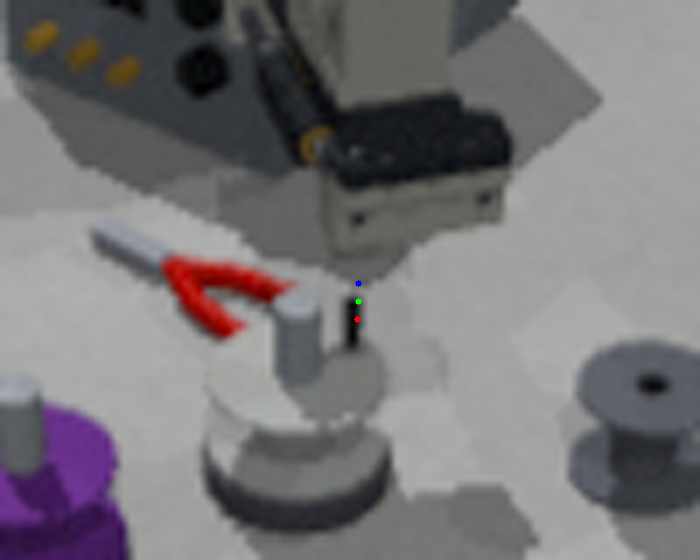

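```bash
python3 -c "
from h import *
S=camera_model('side');i=cv2.imread('pics/side0.png')
p=np.array([.2642,.5658,.1902]);R=Ro.from_rotvec([2.6492,1.6868,-.0019]).as_matrix()
u=proj(S,p);print(u)
x,y=int(u[0])-50,max(0,int(u[1])-50)
a=cv2.resize(i[y:y+80,x:x+100],None,fx=7,fy=7,interpolation=2)
for dx in(-.046,0,.046):
 for k,c in((0,(0,0,255)),(.019,(0,255,0)),(.066,(255,0,0))):
  q=(proj(S,p-R[:,2]*k+R[:,0]*dx)-[x,y]+.5)*7;cv2.circle(a,(int(q[0]),int(q[1])),3,c,-1)
cv2.imwrite('pics/s5.png',a)
i=cv2.imread('pics/s1.png');p=np.array([.6265,.3249,.1179])
u=proj(S,p);x,y=int(u[0])-50,max(0,int(u[1])-50)
a=cv2.resize(i[y:y+80,x:x+100],None,fx=7,fy=7,interpolation=2)
for k,c in((0,(0,0,255)),(.019,(0,255,0)),(.066,(255,0,0))):
  q=(proj(S,p-R[:,2]*k)-[x,y]+.5)*7;cv2.circle(a,(int(q[0]),int(q[1])),3,c,-1)
cv2.imwrite('pics/s6.png',a)
"
```

```text
[126.88915467  67.79553576]
```

View pics/s5.png

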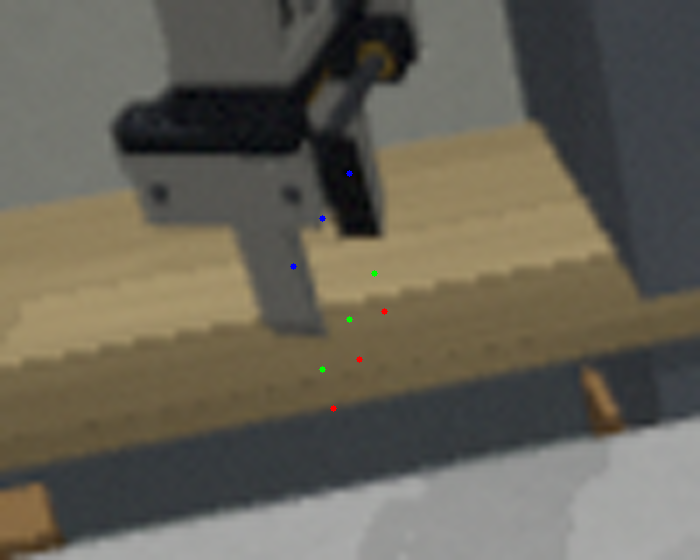

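View pics/s6.png

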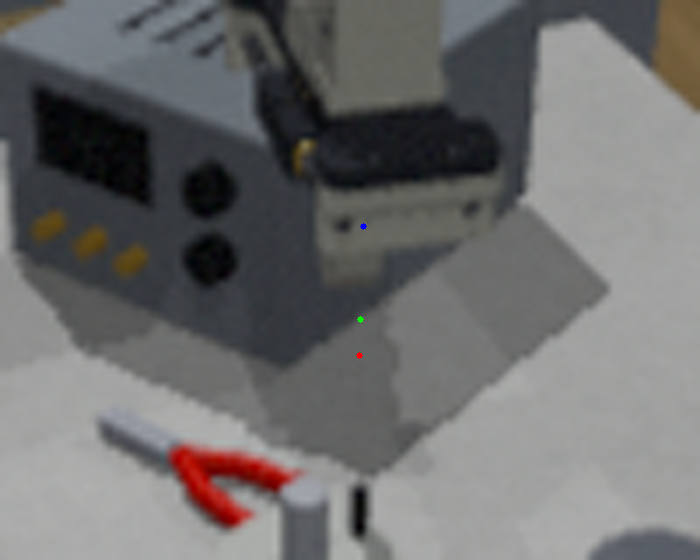

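```bash
python3 -c "
from h import *
S=camera_model('side');p=np.array([.6265,.3249,.1179]);R=Ro.from_rotvec([2.406,2.019,-.007]).as_matrix()
u=proj(S,p);x,y=int(u[0])-50,max(0,int(u[1])-50)
c=-S['R'].T@S['t'];print('cam',c)
for X in [(-.019,-.0095),(.019,-.0095),(-.019,.0095),(.019,.0095)]:
  for k in (.03,.035,.04):
    q=(proj(S,p+R@[X[0],X[1],-k])-[x,y]+.5)*7;print(X,k,q.round(0))
"
python3 -c "
import cv2
a=cv2.imread('pics/s6.png');cv2.imwrite('pics/s6z.png',cv2.resize(a[150:400,250:530],None,fx=2.4,fy=2.4))"
```

```text
cam [ 0.19115352 -0.56980594  0.74773258]
(-0.019, -0.0095) 0.03 [352. 323.]
(-0.019, -0.0095) 0.035 [352. 313.]
(-0.019, -0.0095) 0.04 [353. 303.]
(0.019, -0.0095) 0.03 [331. 280.]
(0.019, -0.0095) 0.035 [331. 270.]
(0.019, -0.0095) 0.04 [331. 260.]
(-0.019, 0.0095) 0.03 [393. 318.]
(-0.019, 0.0095) 0.035 [393. 308.]
(-0.019, 0.0095) 0.04 [394. 298.]
(0.019, 0.0095) 0.03 [371. 275.]
(0.019, 0.0095) 0.035 [371. 265.]
(0.019, 0.0095) 0.04 [371. 255.]
```

View pics/s6z.png

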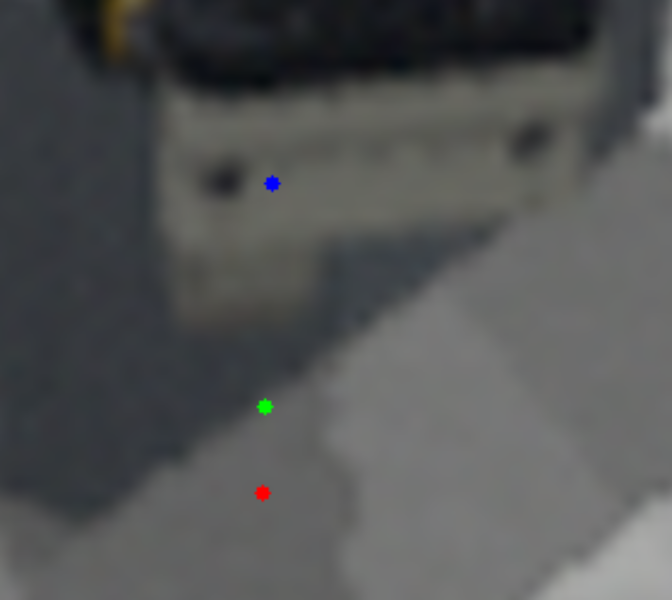

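>>> play_rows --pt "0 0 -0.1 0 0 0 1" --pt "0.15 0 -0.05 0 0 0 1" --pt "0.25 0 0 0 0 0 1" --pt "0.12 0 0 0 0 0 1" --pt "0 0 0 0 0 0 1"

```text
clock: 3.65
position: [0.6175, 0.3608, 0.0998]
ee_rot: [-2.36, -2.068, -0.02]
force: [-0.3, 1.1, 0.2]
width: 0.004
```

>>> play_rows --pt "0 0 0.12 0 0 0 1" --pt "0 0 0.12 0 0 0 1" --pt "0 0 0.08 0 0 0 1" --pt "0 0 0 0 0 0 1" --pt "0 0 0 0 0 0 1"

```text
clock: 4.15
position: [0.6188, 0.3625, 0.0545]
ee_rot: [-2.358, -2.072, -0.026]
force: [1.1, -0.1, 0.8]
width: 0.004
```

```bash
python3 -c "
from h import *
plan(.6155,.3407,.035,82)
cv2.imwrite('pics/w7.png',get_image('wrist'));i=get_image('side');cv2.imwrite('pics/s7.png',i);t=get_image('top');cv2.imwrite('pics/t7.png',t)
plan(.6155,.3407,.035,82)
p=observe()['position'];out=[]
for n,im in(('side',i),('top',t)):
  m=camera_model(n);u=proj(m,p);x,y=int(u[0])-35,int(u[1])-45;x=max(x,0);y=max(y,0)
  a=cv2.resize(im[y:y+80,x:x+70],None,fx=5.5,fy=5.5,interpolation=2)
  print(n,x,y)
  out.append(a)
cv2.imwrite('pics/c7.png',np.hstack(out))
i=cv2.imread('pics/w7.png');cv2.imwrite('pics/w7z.png',cv2.resize(i[180:320,150:350],None,fx=4,fy=4,interpolation=2))
"
```

```text
t 4.15 pos [0.6188 0.3625 0.0545] psi 82.62 tilt z [ 0.011  0.013 -1.   ] w 0.004 F [ 1.1  -0.11  0.75] j [-0.62  0.69  0.03  1.48 -0.03  0.95  0.86]
shift total (units of .15): [-0.149 -0.004  0.128] mm [-22.3  -0.6  19.2]
turn z units: 0.022 deg -0.6
shift in axes after turn: [-0.149 -0.003  0.128]
level turn units [ 0.018 -0.028 -0.   ]
t 4.3 pos [0.619  0.3628 0.0548] psi 82.62 tilt z [ 0.012  0.013 -1.   ] w 0.003 F [0.48 0.37 0.52] j [-0.62  0.69  0.03  1.48 -0.03  0.95  0.86]
shift total (units of .15): [-0.151 -0.006  0.13 ] mm [-22.6  -0.9  19.5]
turn z units: 0.022 deg -0.6
shift in axes after turn: [-0.151 -0.004  0.13 ]
level turn units [ 0.02  -0.029 -0.   ]
side 216 66
top 71 74
```

View pics/c7.png

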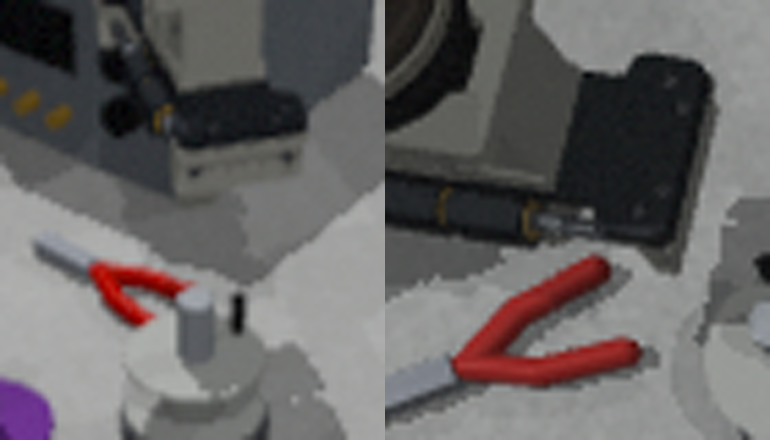

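View pics/w7z.png

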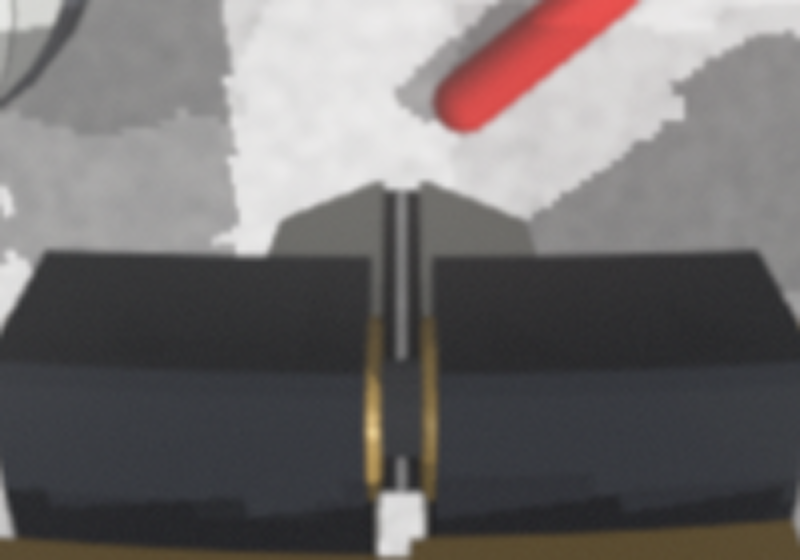

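```bash
python3 -c "
from h import *
o=observe();p=o['position'];R=Ro.from_rotvec(o['ee_rot']).as_matrix();out=[]
for n in('side','top'):
  im=cv2.imread('pics/%s7.png'%n[0]);m=camera_model(n);u=proj(m,p);x,y=int(u[0])-25,int(u[1])-32;x=max(x,0);y=max(y,0)
  f=9
  a=cv2.resize(im[y:y+50,x:x+43],None,fx=f,fy=f,interpolation=2)
  for k,c in((0,(0,0,255)),(.02,(0,255,0)),(.04,(255,0,0))):
    P=np.array([(proj(m,p+R@[X,Y,-k])-[x,y]+.5)*f for X,Y in((-.019,-.0095),(.019,-.0095),(.019,.0095),(-.019,.0095))])
    cv2.polylines(a,[P.astype(np.int32)],True,c,1)
  out.append(a)
cv2.imwrite('pics/c8.png',np.hstack(out))
"
```

```text
(no output)
```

View pics/c8.png

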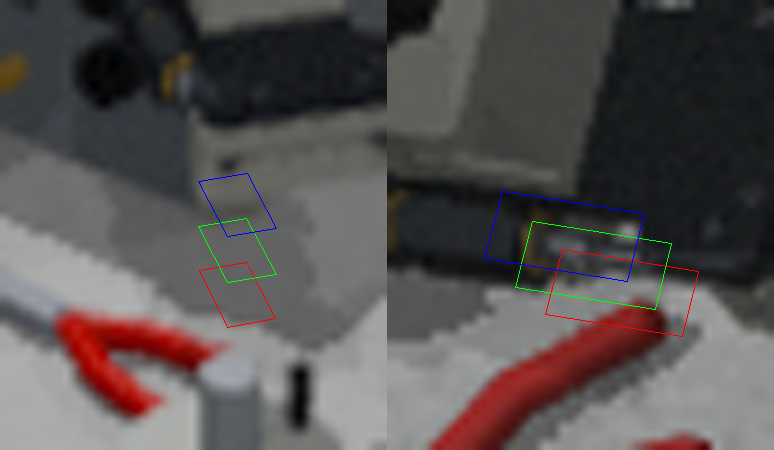

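```bash
python3 -c "
from h import *
S=camera_model('side');p=np.array([.2642,.5658,.1902]);R=Ro.from_rotvec([2.6492,1.6868,-.0019]).as_matrix()
x,y=126-50,67-50
i=cv2.imread('pics/side0.png')
for X in(-.065,-.046,.046,.065):
 for Y in (-.0095,.0095):
  print(X,Y,[((proj(S,p+R@[X,Y,-k])-[x,y]+.5)*7).round(0).tolist() for k in(0,.03,.04)])
a=cv2.resize(i[30:75,90:150],None,fx=12,fy=12,interpolation=2)
for k,c in((0,(0,0,255)),(.03,(0,255,0)),(.04,(255,0,0))):
  for s in(-1,1):
    P=np.array([(proj(S,p+R@[X,Y,-k])-[90,30]+.5)*12 for X,Y in((s*.046,-.0095),(s*.065,-.0095),(s*.065,.0095),(s*.046,.0095))])
    cv2.polylines(a,[P.astype(np.int32)],True,c,1)
cv2.imwrite('pics/s9.png',a)
"
```

```text
-0.065 -0.0095 [[301.0, 430.0], [282.0, 367.0], [276.0, 345.0]]
-0.065 0.0095 [[343.0, 431.0], [326.0, 367.0], [320.0, 346.0]]
-0.046 -0.0095 [[312.0, 409.0], [294.0, 346.0], [288.0, 324.0]]
-0.046 0.0095 [[354.0, 409.0], [337.0, 346.0], [331.0, 325.0]]
0.046 -0.0095 [[365.0, 312.0], [349.0, 250.0], [343.0, 229.0]]
0.046 0.0095 [[405.0, 312.0], [389.0, 251.0], [384.0, 230.0]]
0.065 -0.0095 [[375.0, 293.0], [359.0, 232.0], [354.0, 211.0]]
0.065 0.0095 [[414.0, 293.0], [399.0, 232.0], [394.0, 212.0]]
```

View pics/s9.png

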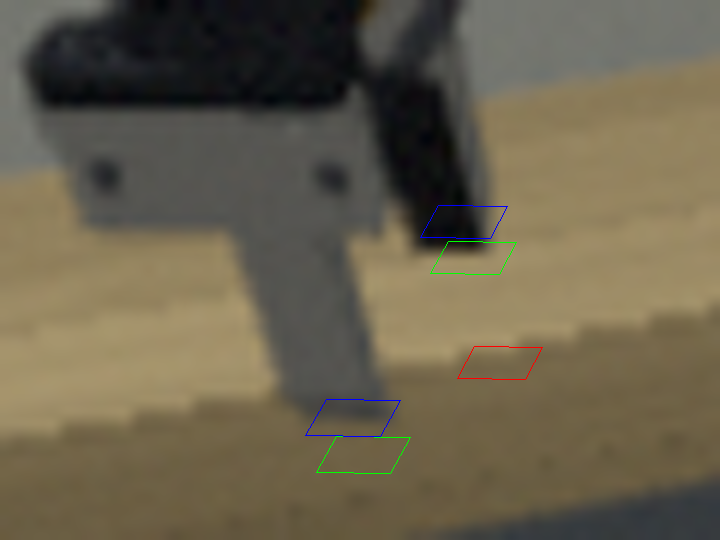

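>>> play_rows --pt "-0.02 0 0.11 0.02 -0.029 0.02 1" --pt "0 0 0 0 0 0 1" --pt "0 0 0.03 0 0 0 1" --pt "0 0 0 0 0 0 1"

```text
clock: 4.7
position: [0.6194, 0.3598, 0.0328]
ee_rot: [2.371, 2.06, -0.001]
force: [-0.7, 0.7, -0.6]
width: 0.005
```

```bash
python3 -c "
from h import *
plan(.6037+.139*.01,.2566+.99*.01,.033,82)
cv2.imwrite('pics/s10.png',get_image('side')[60:180,180:340])
"
```

```text
t 4.7 pos [0.6194 0.3598 0.0328] psi 81.97 tilt z [-0. -0. -1.] w 0.005 F [-0.67  0.69 -0.59] j [-0.62  0.72  0.04  1.48 -0.03  0.94  0.85]
shift total (units of .15): [-0.629 -0.007 -0.001] mm [-94.4  -1.1  -0.1]
turn z units: -0.001 deg 0.0
shift in axes after turn: [-0.629 -0.008 -0.001]
level turn units [-0.001  0.001  0.   ]
```

View pics/s10.png

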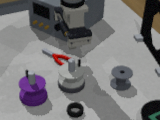

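>>> play_rows --pt "-0.15 -0.005 0 0 0 0 1" --pt "-0.15 0 0 0 0 0 1" --pt "-0.15 0 0 0 0 0 1" --pt "-0.16 0 0 0 0 0 1" --pt "0 0 0 0 0 0 1"

```text
clock: 5.25
position: [0.6064, 0.2688, 0.0342]
ee_rot: [2.369, 2.064, 0.006]
force: [-0.1, 0.3, 0.2]
width: 0.004
```

```bash
python3 -c "
from h import *
plan(.6037+.139*.01,.2566+.99*.01,.033,82)
m=camera_model('wrist')
w=get_image('wrist');cv2.imwrite('pics/w11.png',w);cv2.imwrite('pics/w11z.png',cv2.resize(w[80:260,150:350],None,fx=3,fy=3,interpolation=2))
"
```

```text
t 5.25 pos [0.6064 0.2688 0.0342] psi 82.13 tilt z [ 0.003  0.002 -1.   ] w 0.004 F [-0.08  0.29  0.24] j [-0.52  0.64  0.03  1.64 -0.02  0.86  0.96]
shift total (units of .15): [-0.017 -0.007  0.008] mm [-2.5 -1.   1.2]
turn z units: 0.004 deg -0.1
shift in axes after turn: [-0.017 -0.007  0.008]
level turn units [ 0.005 -0.006 -0.   ]
```

View pics/w11z.png

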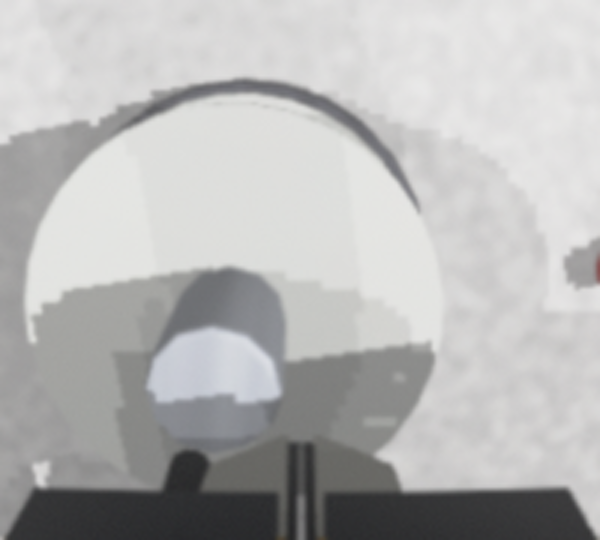

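>>> play_rows --pt "0.02 0 -0.15 0 0 0 1" --pt "0.02 0 -0.25 0 0 0 1" --pt "0 0 -0.2 0 0 0 1" --pt "0 0 0 0 0 0 1"

```text
clock: 5.7
position: [0.6061, 0.2822, 0.1274]
ee_rot: [-2.36, -2.067, -0.009]
force: [1.1, -0.4, 0.5]
width: 0.005
```

```bash
python3 -c "
from h import *
c=[.5722,.2612,0]
m=camera_model('wrist')
w=get_image('wrist');cv2.imwrite('pics/w12.png',w)
plan(.6,.3,.12,82)
w=get_image('wrist');cv2.imwrite('pics/w12b.png',w)
"
```

```text
t 5.75 pos [0.6051 0.2822 0.1254] psi 82.46 tilt z [-0.     0.006 -1.   ] w 0.008 F [-0.57  1.2  -0.52] j [-0.53  0.56  0.03  1.54 -0.03  1.04  0.95]
shift total (units of .15): [ 0.113 -0.049  0.037] mm [17.  -7.4  5.5]
turn z units: 0.016 deg -0.5
shift in axes after turn: [ 0.113 -0.05   0.037]
level turn units [-0.002 -0.012 -0.   ]
```

View pics/w12.png

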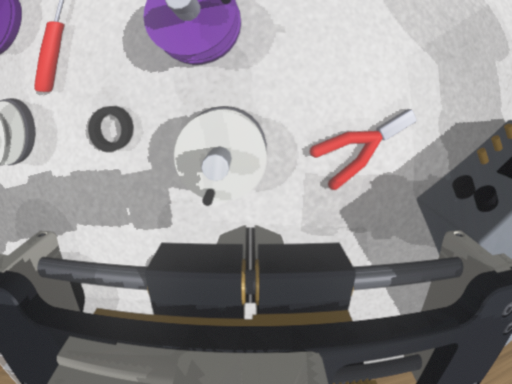

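View pics/w12b.png

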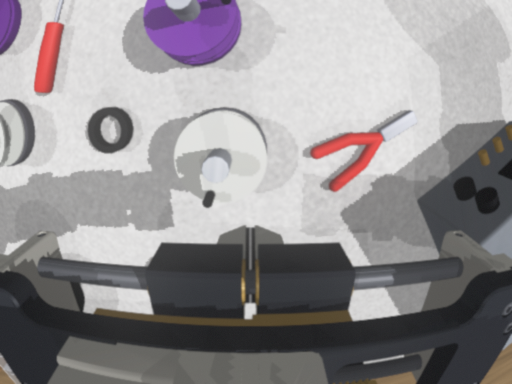

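```bash
python3 -c "
from h import *
m=camera_model('wrist')
w=cv2.imread('pics/w12b.png')
a=w[100:215,170:275].copy();g=cv2.cvtColor(a,6);ms=(g<75).astype(np.uint8);n,l,st,ce=cv2.connectedComponentsWithStats(ms)
for j in range(1,n):
  if st[j,4]>20: print(st[j],ce[j]+[170,100])
for u,v,z in((208,202,.085),(211,193,.06)):
  p=wonz(m,u,v,z);d=p-[.5722,.2612,0];print(p,np.hypot(d[0],d[1]),np.degrees(np.arctan2(d[1],d[0])))
print('knob',wonz(m,215,167,.1))
cv2.imwrite('pics/w12z.png',cv2.resize(a,None,fx=5,fy=5,interpolation=2))
plan(.481,.036,.15,74)
"
```

```text
[34 92  9 14 89] [208.15730337 198.56179775]
[0.60101458 0.24712052 0.085     ] 0.03207041956160663 -26.041215765735945
[0.60121198 0.24661433 0.06      ] 0.032472095516740004 -26.69079582283804
knob [0.5691211  0.26009493 0.1       ]
t 5.8 pos [0.604  0.2813 0.1236] psi 82.45 tilt z [-0.003  0.004 -1.   ] w 0.004 F [ 0.11 -0.06 -0.29] j [-0.53  0.56  0.03  1.54 -0.03  1.04  0.95]
shift total (units of .15): [-1.728 -0.599 -0.181] mm [-259.2  -89.8  -27.2]
turn z units: 0.295 deg -8.4
shift in axes after turn: [-1.797 -0.338 -0.182]
level turn units [-0.007 -0.008  0.   ]
```

View pics/w12z.png

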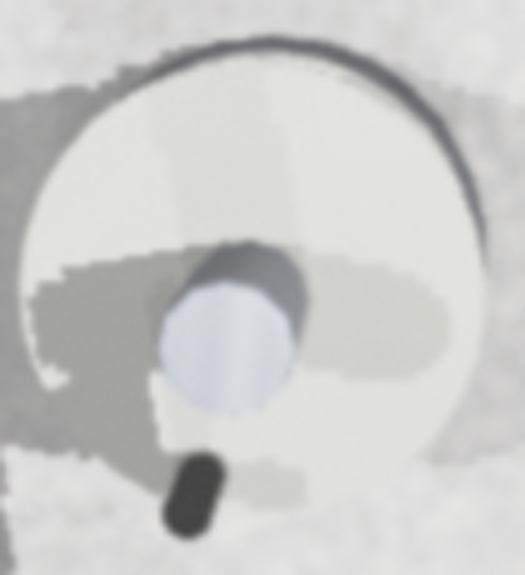

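```bash
python3 -c "
from h import *
plan(.4933,.0792,.12,74)
"
```

```text
t 5.8 pos [0.604  0.2813 0.1236] psi 82.45 tilt z [-0.003  0.004 -1.   ] w 0.004 F [ 0.11 -0.06 -0.29] j [-0.53  0.56  0.03  1.54 -0.03  1.04  0.95]
shift total (units of .15): [-1.433 -0.555  0.02 ] mm [-214.9  -83.2    3. ]
turn z units: 0.295 deg -8.4
shift in axes after turn: [-1.499 -0.338  0.019]
level turn units [-0.007 -0.008  0.   ]
```

>>> play_rows --pt "-0.2 -0.08 0 0 0 0.15 1" --pt "-0.29 -0.08 0 0 0 0.15 1" --pt "-0.29 -0.08 0 0 0 0 1" --pt "-0.29 -0.08 0 0 0 0 1" --pt "-0.29 -0.07 0 0 0 0 1"

```text
clock: 6.3
position: [0.4925, 0.1009, 0.1158]
ee_rot: [-2.497, -1.889, 0.007]
force: [0.7, -0.5, 0.7]
width: 0.004
```

>>> play_rows --pt "0 0 0 0 0 0 1" --pt "0 0 0 0 0 0 1"

```text
clock: 6.5
position: [0.4879, 0.095, 0.1139]
ee_rot: [-2.502, -1.881, 0.017]
force: [-0.5, 1.1, 0.0]
width: 0.006
```

```bash
python3 -c "
from h import *
plan(.4933,.0792,.033,74)
m=camera_model('wrist')
w=get_image('wrist');cv2.imwrite('pics/w13.png',w)
np.savez('m13.npz',**m)
"
```

```text
t 6.5 pos [0.4879 0.095  0.1139] psi 73.86 tilt z [-0.015  0.003 -1.   ] w 0.006 F [-0.5   1.12  0.01] j [-0.35  0.32  0.08  1.97 -0.04  0.87  1.03]
shift total (units of .15): [-0.09   0.072  0.538] mm [-13.5  10.8  80.7]
turn z units: -0.005 deg 0.1
shift in axes after turn: [-0.09   0.072  0.538]
level turn units [-0.031  0.004  0.   ]
```

View pics/w13.png

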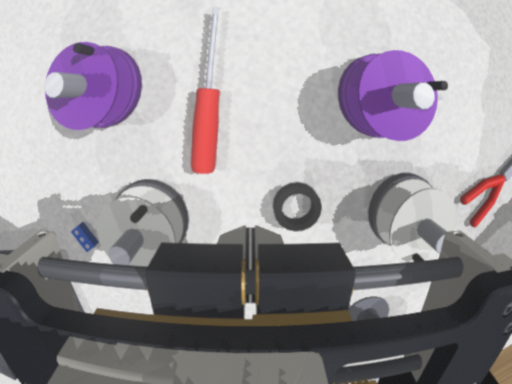

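```bash
python3 -c "
from h import *
m=dict(np.load('m13.npz'))
print('knob',wonz(m,118,256,.1),'peg base',wonz(m,142,210,.06),'peg top',wonz(m,134,218,.085))
w=cv2.imread('pics/w13.png');cv2.imwrite('pics/w13z.png',cv2.resize(w[170:290,70:220],None,fx=5,fy=5,interpolation=2))
"
```

```text
knob [ 0.49721358 -0.02559984  0.1       ] peg base [ 0.47406811 -0.00556175  0.06      ] peg top [ 0.47257169 -0.00335454  0.085     ]
```

View pics/w13z.png

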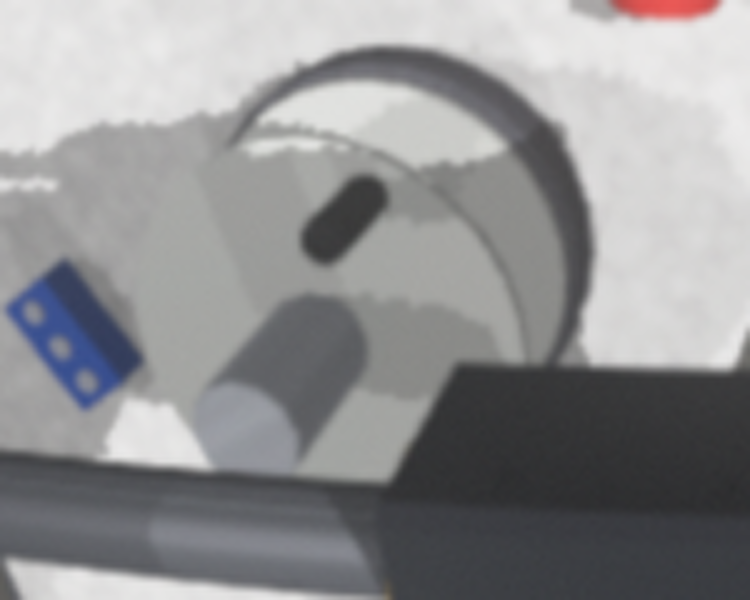

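>>> play_rows --pt "0 0.072 0.1 -0.031 0.004 0 1" --pt "0 0 0.2 0 0 0 1" --pt "0 0 0.2 0 0 0 1" --pt "0 0 0 0 0 0 1" --pt "0 0 0 0 0 0 1"

```text
clock: 7.05
position: [0.5014, 0.0982, 0.0354]
ee_rot: [-2.504, -1.897, -0.003]
force: [-0.3, -1.2, -0.5]
width: 0.007
```

```bash
python3 -c "
from h import *
plan(.4657+.276*.01,-.0169+.961*.01,.033,74)
"
```

```text
t 7.05 pos [0.5014 0.0982 0.0354] psi 74.28 tilt z [ 0.001  0.001 -1.   ] w 0.007 F [-0.32 -1.22 -0.52] j [-0.35  0.44  0.07  2.03 -0.05  0.67  1.05]
shift total (units of .15): [-0.737 -0.02   0.015] mm [-110.5   -3.1    2.2]
turn z units: 0.01 deg -0.3
shift in axes after turn: [-0.737 -0.017  0.015]
level turn units [ 0.001 -0.003  0.   ]
```

>>> play_rows --pt "-0.12 -0.02 0.01 0 0 0 1" --pt "-0.15 0 0 0 0 0 1" --pt "-0.15 0 0 0 0 0 1" --pt "-0.15 0 0 0 0 0 1" --pt "-0.14 0 0 0 0 0 1"

```text
clock: 7.55
position: [0.4718, -0.0042, 0.0385]
ee_rot: [2.495, 1.905, 0.014]
force: [0.3, 0.3, -0.5]
width: 0.003
```

>>> play_rows --pt "0 0 0 0 0 0 1" --pt "0.02 0 -0.1 0 0 0 1" --pt "0 0 -0.3 0 0 0 1" --pt "0 0 -0.2 0 0 0 1" --pt "0 0 0 0 0 0 1"

```text
clock: 8.05
position: [0.471, -0.0068, 0.1363]
ee_rot: [2.499, 1.894, 0.018]
force: [0.3, -0.2, -0.8]
width: 0.005
```

```bash
python3 -c "
from h import *
out=[]
for k in range(3):
  w=get_image('wrist');out.append(w[100:300,150:350])
cv2.imwrite('pics/w14.png',np.hstack(out))
cv2.imwrite('pics/w14f.png',w)
plan(.4933,.0792,.12,74)
"
```

```text
t 8.2 pos [ 0.4685 -0.0068  0.1322] psi 74.34 tilt z [ 0.006  0.002 -1.   ] w 0.005 F [-0.3   0.31  0.03] j [-0.17  0.24  0.09  2.03 -0.03  0.86  1.23]
shift total (units of .15): [0.597 0.004 0.084] mm [89.5  0.6 12.6]
turn z units: 0.012 deg -0.3
shift in axes after turn: [0.597 0.001 0.084]
level turn units [ 0.011 -0.007 -0.   ]
```

View pics/w14.png

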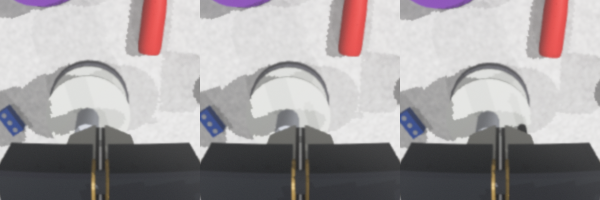

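View pics/w14f.png

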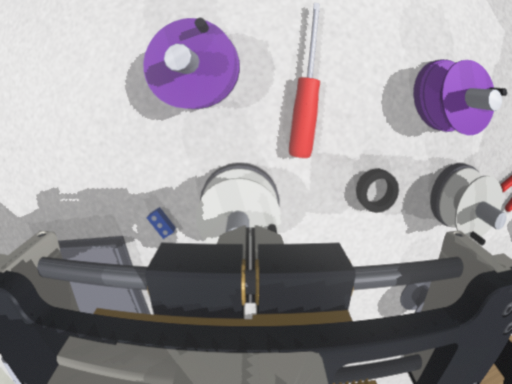

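```bash
python3 -c "
from h import *
plan(.5718,.2607,.12,64)
"
```

```text
t 8.2 pos [ 0.4685 -0.0068  0.1322] psi 74.34 tilt z [ 0.006  0.002 -1.   ] w 0.005 F [-0.3   0.31  0.03] j [-0.17  0.24  0.09  2.03 -0.03  0.86  1.23]
shift total (units of .15): [1.903 0.181 0.089] mm [285.4  27.2  13.4]
turn z units: 0.361 deg -10.3
shift in axes after turn: [ 1.905 -0.163  0.088]
level turn units [ 0.011 -0.007 -0.   ]
```

>>> play_rows --pt "0.1 0 0 0.01 0 0.18 -1" --pt "0.28 -0.02 0 0 0 0.18 -1" --pt "0.3 -0.02 0 0 0 0 -1" --pt "0.3 -0.03 0 0 0 0 -1" --pt "0.3 -0.03 0.02 0 0 0 -1"

```text
clock: 8.7
position: [0.5312, 0.171, 0.1238]
ee_rot: [-2.678, -1.637, 0.013]
force: [1.4, -0.4, -0.7]
width: 0.386
```

>>> play_rows --pt "0.3 -0.03 0.02 0 0 0 -1" --pt "0.2 -0.02 0 0 0 0 -1" --pt "0 0 0 0 0 0 -1" --pt "0 0 0 0 0 0 -1"

```text
clock: 9.1
position: [0.5558, 0.2512, 0.1125]
ee_rot: [-2.668, -1.647, 0.027]
force: [-0.1, 0.4, 0.1]
width: 0.742
```

```bash
python3 -c "
from h import *
plan(.5718,.2607,.12,64)
m=camera_model('wrist')
w=get_image('wrist');cv2.imwrite('pics/w15.png',w)
np.savez('m15.npz',**m)
"
```

```text
t 9.1 pos [0.5558 0.2512 0.1125] psi 63.4 tilt z [-0.018 -0.004 -1.   ] w 0.742 F [-0.06  0.37  0.12] j [-0.54  0.49  0.05  1.69 -0.04  0.98  0.63]
shift total (units of .15): [ 0.104  0.067 -0.052] mm [15.6 10.  -7.8]
turn z units: -0.021 deg 0.6
shift in axes after turn: [ 0.103  0.068 -0.052]
level turn units [-0.029  0.022  0.   ]
```

View pics/w15.png

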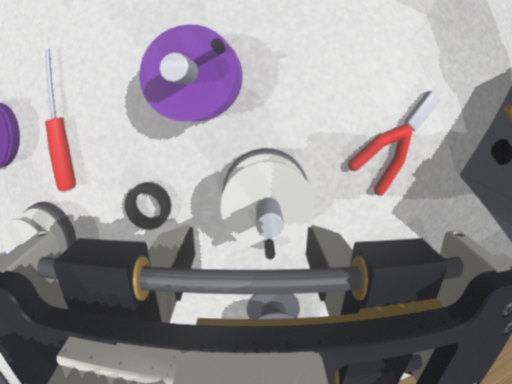

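```bash
python3 -c "
from h import *
m=dict(np.load('m15.npz'))
w=cv2.imread('pics/w15.png');cv2.imwrite('pics/w15z.png',cv2.resize(w[140:270,200:330],None,fx=5,fy=5,interpolation=2))
for u,v in((269,224),(270,227),(270,230)):print('knob',wonz(m,u,v,.1))
"
```

```text
knob [0.57079169 0.26013105 0.1       ]
knob [0.57338597 0.25974756 0.1       ]
knob [0.57566054 0.25867766 0.1       ]
```

View pics/w15z.png

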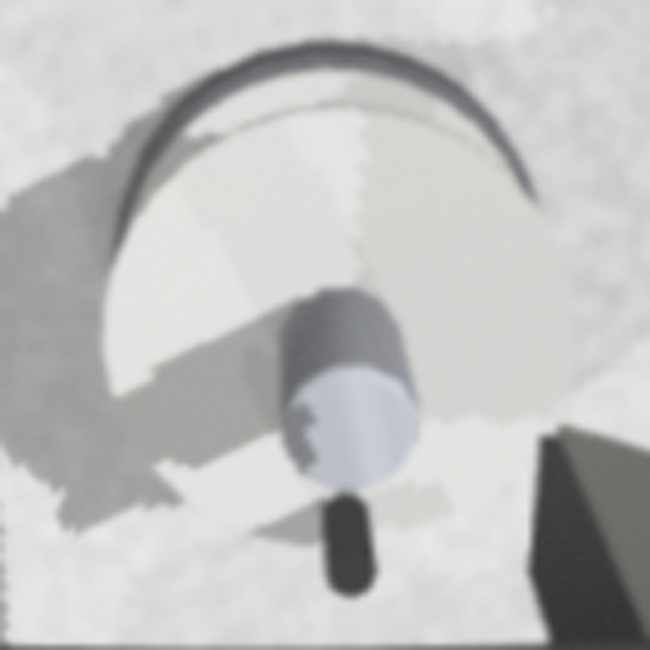

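>>> play_rows --pt "0.1 0.067 0 -0.029 0.022 -0.02 -1" --pt "0 0 0.05 0 0 0 -1" --pt "0 0 0.05 0 0 0 -1" --pt "0 0 0 0 0 0 -1" --pt "0 0 0 0 0 0 -1"

```text
clock: 9.65
position: [0.5718, 0.2555, 0.0949]
ee_rot: [2.667, 1.657, -0.003]
force: [0.8, -0.1, 0.7]
width: 1.0
```

```bash
python3 -c "
from h import *
plan(.572,.2603,.035,64)
"
```

```text
t 9.65 pos [0.5718 0.2555 0.0949] psi 63.71 tilt z [-0.001 -0.002 -1.   ] w 1.0 F [ 0.79 -0.13  0.67] j [-0.54  0.53  0.05  1.68 -0.03  0.94  0.63]
shift total (units of .15): [ 0.03  -0.013  0.399] mm [ 4.5 -2.  59.9]
turn z units: -0.01 deg 0.3
shift in axes after turn: [ 0.03  -0.013  0.399]
level turn units [ 0.001  0.005 -0.   ]
```

>>> play_rows --pt "0.03 -0.013 0.1 0 0 0 -1" --pt "0 0 0.1 0 0 0 -1" --pt "0 0 0.1 0 0 0 -1" --pt "0 0 0.06 0 0 0 -1" --pt "0 0 0 0 0 0 -1"

```text
clock: 10.15
position: [0.5716, 0.2611, 0.0368]
ee_rot: [2.668, 1.657, -0.002]
force: [-0.5, 0.2, 0.7]
width: 0.997
```

>>> play_rows --pt "0 0 0 0 0 0 -1"

```text
clock: 10.25
position: [0.5715, 0.2612, 0.0366]
ee_rot: [2.668, 1.657, -0.002]
force: [0.1, 0.2, -0.2]
width: 0.999
```

```bash
python3 -c "
from h import *
plan(.572,.2603,.035,64)
w=get_image('wrist');cv2.imwrite('pics/w16.png',w);s=get_image('side');cv2.imwrite('pics/s16.png',cv2.resize(s[80:180,190:320],None,fx=5,fy=5,interpolation=2))
"
```

```text
t 10.25 pos [0.5715 0.2612 0.0366] psi 63.69 tilt z [-0.001 -0.002 -1.   ] w 0.999 F [ 0.1   0.22 -0.18] j [-0.55  0.6   0.05  1.73 -0.03  0.82  0.63]
shift total (units of .15): [-0.004  0.006  0.011] mm [-0.6  0.9  1.7]
turn z units: -0.011 deg 0.3
shift in axes after turn: [-0.004  0.006  0.011]
level turn units [0.    0.003 0.   ]
```

View pics/w16.png

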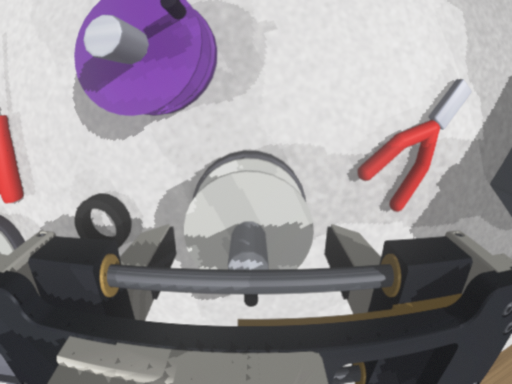

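View pics/s16.png

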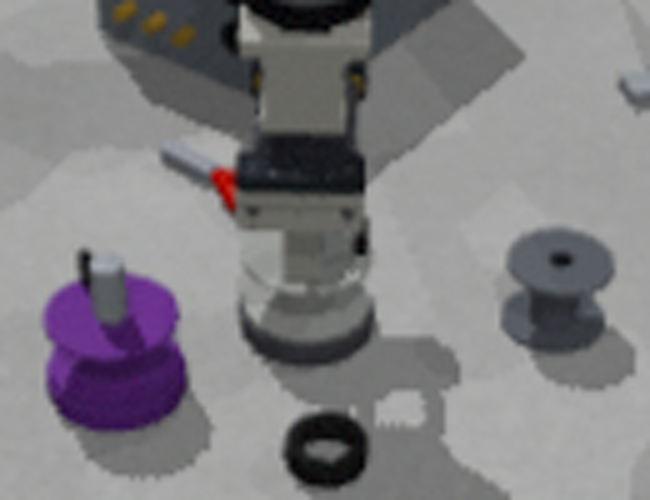

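>>> play_rows --pt "0 0 0.01 0 0 0 1" --pt "0 0 0 0 0 0 1" --pt "0 0 0 0 0 0 1" --pt "0 0 0 0 0 0 1" --pt "0 0 0 0 0 0 1" --force 40

```text
clock: 10.85
position: [0.5731, 0.2619, 0.0375]
ee_rot: [2.668, 1.656, 0.005]
force: [0.0, -0.8, 0.7]
width: 0.617
```

>>> play_rows --pt "0 0 0 0 0 0 1" --pt "0 0 0 0 0 0 1" --pt "0 0 0 0 0 0 1" --pt "0 0 0 0 0 0 1" --pt "0 0 0 0 0 0 1"

```text
clock: 11.35
position: [0.5725, 0.2606, 0.0374]
ee_rot: [2.668, 1.655, 0.001]
force: [-0.8, -2.6, 2.3]
width: 0.229
```

```bash
python3 -c "
from h import *
plan(.572,.2603,.035,64)
w=get_image('wrist');cv2.imwrite('pics/w17.png',w);t=get_image('top');cv2.imwrite('pics/t17.png',t)
"
```

```text
t 11.35 pos [0.5725 0.2606 0.0374] psi 63.64 tilt z [ 0.002 -0.001 -1.   ] w 0.229 F [-0.8  -2.59  2.27] j [-0.55  0.59  0.05  1.73 -0.03  0.82  0.63]
shift total (units of .15): [-0.003 -0.003  0.016] mm [-0.5 -0.4  2.4]
turn z units: -0.013 deg 0.4
shift in axes after turn: [-0.003 -0.003  0.016]
level turn units [0.005 0.001 0.   ]
```

View pics/t17.png

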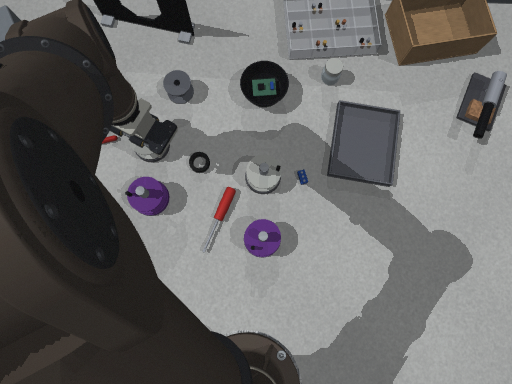

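```bash
python3 -c "
from h import *
t=cv2.imread('pics/t17.png');cv2.imwrite('pics/t17z.png',cv2.resize(t[92:197,315:412],None,fx=5.5,fy=5.5,interpolation=2))"
```

```text
(no output)
```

View pics/t17z.png

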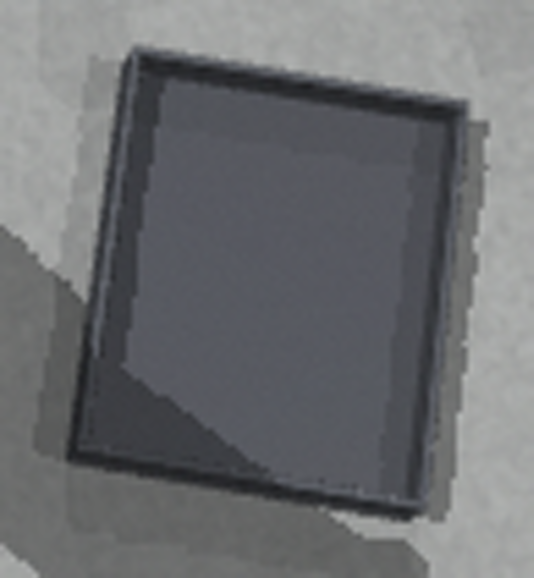

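>>> play_rows --pt "0 0 -0.05 0 0 0 1" --pt "0 0 -0.1 0 0 0 1" --pt "0 0 -0.15 0 0 0 1" --pt "0 0 0 0 0 0 1"

```text
clock: 11.85
position: [0.5709, 0.2614, 0.0836]
ee_rot: [2.668, 1.657, -0.003]
force: [1.2, 0.8, -6.6]
width: 0.227
```

```bash
python3 -c "
from h import *
T=camera_model('top')
c=[(133,48),(467,103),(424,506),(74,455)]
w=np.array([onz(T,(x+.5)/5.5-.5+315,(y+.5)/5.5-.5+92,.025) for x,y in c]);print(w.round(4),w.mean(0),[round(np.linalg.norm(w[i]-w[i-1]),4) for i in range(4)])
plan(w.mean(0)[0],w.mean(0)[1],.13,64)
s=get_image('side');cv2.imwrite('pics/s18.png',cv2.resize(s[60:210,190:400],None,fx=3.5,fy=3.5,interpolation=2))
"
```

```text
[[ 0.7009 -0.2181  0.025 ]
 [ 0.6782 -0.3742  0.025 ]
 [ 0.4842 -0.3456  0.025 ]
 [ 0.503  -0.1884  0.025 ]] [ 0.59157056 -0.28155054  0.025     ] [np.float64(0.2001), np.float64(0.1577), np.float64(0.1961), np.float64(0.1583)]
t 11.85 pos [0.5709 0.2614 0.0836] psi 63.69 tilt z [-0.001 -0.001 -1.   ] w 0.227 F [ 1.2   0.83 -6.65] j [-0.55  0.54  0.05  1.69 -0.03  0.92  0.63]
shift total (units of .15): [-3.184  1.728 -0.305] mm [-477.7  259.2  -45.7]
turn z units: -0.011 deg 0.3
shift in axes after turn: [-3.194  1.71  -0.305]
level turn units [-0.001  0.004 -0.   ]
```

View pics/s18.png

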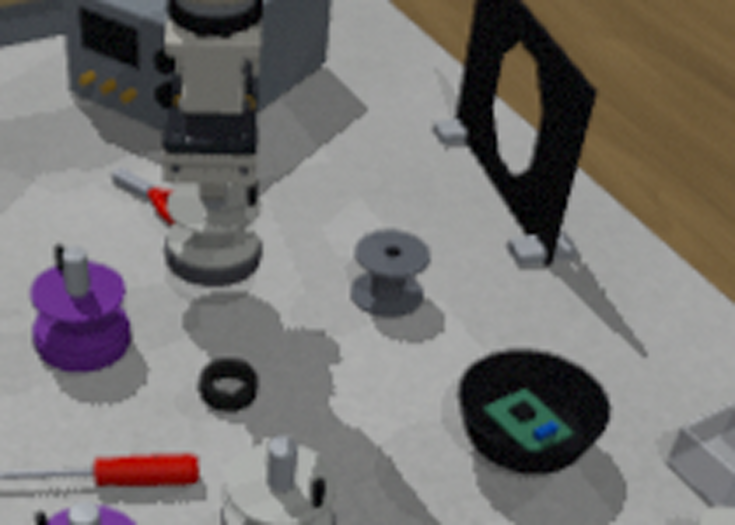

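>>> play_rows --pt "0 0 -0.15 0 0 0 1" --pt "-0.05 0.03 -0.15 0 0 0 1" --pt "-0.12 0.06 -0.1 0 0 0 1" --pt "-0.2 0.107 -0.05 0 0 0 1" --pt "-0.2 0.107 0 0 0 0 1"

```text
clock: 12.4
position: [0.5693, 0.1665, 0.1476]
ee_rot: [-2.656, -1.67, 0.014]
force: [0.6, -1.1, -6.8]
width: 0.228
```

>>> play_rows --pt "-0.2 0.107 0 0 0 0 1" --pt "-0.2 0.107 0 0 0 0 1" --pt "-0.2 0.107 0 0 0 0 1" --pt "-0.2 0.107 0 0 0 0 1" --pt "-0.2 0.107 0 0 0 0 1"

```text
clock: 12.9
position: [0.5724, -0.0168, 0.1457]
ee_rot: [-2.659, -1.667, 0.021]
force: [1.0, -0.0, -6.5]
width: 0.234
```

```bash
python3 -c "
from h import *
plan(.5916,-.2816,.15,64)
"
```

```text
t 12.9 pos [ 0.5724 -0.0168  0.1457] psi 64.17 tilt z [-0.013 -0.004 -1.   ] w 0.234 F [ 1.01 -0.03 -6.53] j [-0.15  0.4   0.11  1.76 -0.05  1.    1.1 ]
shift total (units of .15): [-1.533  0.884 -0.023] mm [-230.   132.6   -3.5]
turn z units: 0.006 deg -0.2
shift in axes after turn: [-1.531  0.888 -0.023]
level turn units [-0.02   0.018  0.   ]
```

>>> play_rows --pt "-0.2 0.11 0 -0.01 0.01 0 1" --pt "-0.2 0.12 0 0 0 0 1" --pt "-0.2 0.12 0 0 0 0 1" --pt "-0.2 0.12 0 0 0 0 1" --pt "-0.2 0.12 0 0 0 0 1"

```text
clock: 13.4
position: [0.5795, -0.2035, 0.1431]
ee_rot: [-2.662, -1.66, 0.018]
force: [0.0, 1.1, -6.4]
width: 0.229
```

>>> play_rows --pt "-0.2 0.12 0 0 0 0 1" --pt "-0.2 0.1 0 0 0 0 1" --pt "-0.06 0.03 0 0 0 0 1" --pt "0 0 0 0 0 0 1" --pt "0 0 0 0 0 0 1"

```text
clock: 13.9
position: [0.5739, -0.2972, 0.1396]
ee_rot: [-2.672, -1.642, 0.03]
force: [-0.3, 0.3, -6.9]
width: 0.234
```

```bash
python3 -c "
from h import *
plan(.5916,-.2816,.1,64)
s=get_image('side');cv2.imwrite('pics/s19.png',s)
"
```

```text
t 13.9 pos [ 0.5739 -0.2972  0.1396] psi 63.15 tilt z [-0.019 -0.006 -1.   ] w 0.234 F [-0.35  0.3  -6.86] j [ 0.27  0.52  0.18  1.57 -0.09  1.07  1.57]
shift total (units of .15): [0.15  0.062 0.261] mm [22.5  9.3 39.2]
turn z units: -0.03 deg 0.9
shift in axes after turn: [0.149 0.064 0.261]
level turn units [-0.029  0.027 -0.   ]
```

View pics/s19.png

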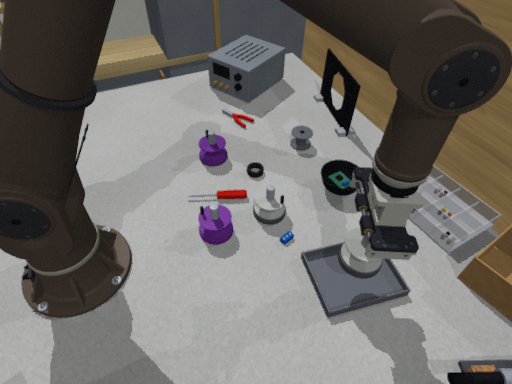

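>>> play_rows --pt "0.14 0.06 0.05 -0.029 0.027 -0.02 1" --pt "0 0 0.05 0 0 0 1" --pt "0 0 0.05 0 0 0 1" --pt "0 0 0 0 0 0 1" --pt "0 0 0 0 0 0 1"

```text
clock: 14.45
position: [0.5935, -0.2735, 0.115]
ee_rot: [-2.657, -1.669, -0.005]
force: [0.0, -0.4, -7.6]
width: 0.233
```

```bash
python3 -c "
from h import *
plan(.5916,-.2816,.07,64)
"
```

```text
t 14.45 pos [ 0.5935 -0.2735  0.115 ] psi 64.28 tilt z [ 0.001  0.005 -1.   ] w 0.233 F [ 0.03 -0.42 -7.58] j [ 0.25  0.55  0.16  1.6  -0.1   1.01  1.56]
shift total (units of .15): [-0.055  0.013  0.299] mm [-8.3  1.9 44.9]
turn z units: 0.01 deg -0.3
shift in axes after turn: [-0.055  0.013  0.299]
level turn units [-0.003 -0.009  0.   ]
```

>>> play_rows --pt "-0.05 0.013 0.08 0 -0.009 0 1" --pt "0 0 0.1 0 0 0 1" --pt "0 0 0.1 0 0 0 1" --pt "0 0 0.08 0 0 0 1" --pt "0 0 0 0 0 0 1"

```text
clock: 14.95
position: [0.5918, -0.2838, 0.0579]
ee_rot: [2.659, 1.67, -0.002]
force: [-0.8, 0.3, -6.2]
width: 0.226
```

>>> play_rows --pt "0 0 0 0 0 0 1"

```text
clock: 15.05
position: [0.5916, -0.2843, 0.0578]
ee_rot: [2.659, 1.669, -0.003]
force: [0.1, 0.4, -5.1]
width: 0.228
```

```bash
python3 -c "
from h import *
plan(.5916,-.2816,.0424,64)
s=get_image('side');cv2.imwrite('pics/s20.png',cv2.resize(s[200:340,270:430],None,fx=4.5,fy=4,interpolation=2))
"
```

```text
t 15.05 pos [ 0.5916 -0.2843  0.0578] psi 64.23 tilt z [-0.001 -0.002 -1.   ] w 0.228 F [ 0.07  0.43 -5.09] j [ 0.27  0.61  0.15  1.64 -0.11  0.9   1.58]
shift total (units of .15): [ 0.016 -0.008  0.103] mm [ 2.5 -1.2 15.4]
turn z units: 0.008 deg -0.2
shift in axes after turn: [ 0.016 -0.008  0.103]
level turn units [0.001 0.005 0.   ]
```

View pics/s20.png

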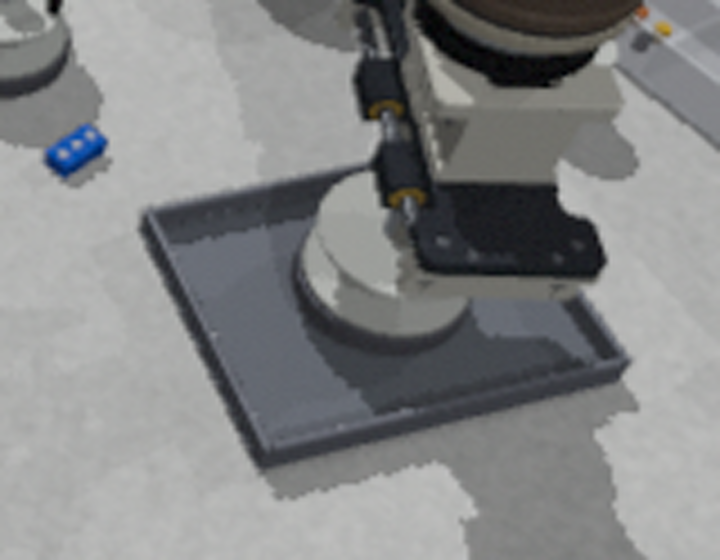

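The stand is upright over the middle of the tray. I'm lowering it gently until it touches.

>>> play_rows --pt "0.01 0 0.04 0 0.005 0 1" --pt "0 0 0.03 0 0 0 1" --pt "0 0 0 0 0 0 1" --pt "0 0 0 0 0 0 1"

```text
clock: 15.5
position: [0.5935, -0.2833, 0.0482]
ee_rot: [2.659, 1.669, 0.004]
force: [-0.3, -0.4, -6.1]
width: 0.234
```

>>> play_rows --pt "0 0 0.02 0 0 0 1" --pt "0 0 0 0 0 0 1"

```text
clock: 15.7
position: [0.5938, -0.2833, 0.0453]
ee_rot: [2.658, 1.669, 0.004]
force: [-0.1, 0.4, -6.7]
width: 0.229
```

>>> play_rows --pt "0 0 0.02 0 0 0 1" --pt "0 0 0 0 0 0 1"

```text
clock: 15.9
position: [0.5943, -0.2837, 0.0426]
ee_rot: [2.657, 1.668, 0.005]
force: [-0.2, -0.2, -6.8]
width: 0.232
```

>>> play_rows --pt "0 0 0.01 0 0 0 1" --pt "0 0 0 0 0 0 1"

```text
clock: 16.1
position: [0.5945, -0.2841, 0.0425]
ee_rot: [2.657, 1.667, 0.006]
force: [0.5, 0.4, -7.3]
width: 0.231
```

>>> play_rows --pt "0 0 0.015 0 0 0 1" --pt "0 0 0 0 0 0 1"

```text
clock: 16.3
position: [0.5947, -0.2846, 0.0426]
ee_rot: [2.656, 1.666, 0.008]
force: [-0.5, -0.9, -6.6]
width: 0.231
```

>>> play_rows --pt "0 0 0.015 0 0 0 1" --pt "0 0 0 0 0 0 1"

```text
clock: 16.5
position: [0.5953, -0.2852, 0.0424]
ee_rot: [2.655, 1.665, 0.009]
force: [-0.2, 0.8, -6.6]
width: 0.232
```

>>> play_rows --pt "0 0 0.03 0 0 0 1" --pt "0 0 0.02 0 0 0 1"

```text
clock: 16.7
position: [0.5966, -0.2862, 0.0415]
ee_rot: [2.653, 1.662, 0.014]
force: [-12.3, 6.3, 25.4]
width: 0.228
```

```bash
python3 -c "
from h import *
plan(.5916,-.2816,.0424,64)
s=get_image('side');cv2.imwrite('pics/s21.png',cv2.resize(s[200:340,270:430],None,fx=4.5,fy=4,interpolation=2))
"
```

```text
t 16.7 pos [ 0.5966 -0.2862  0.0415] psi 64.15 tilt z [ 0.013 -0.004 -1.   ] w 0.228 F [-12.34   6.35  25.39] j [ 0.27  0.63  0.14  1.65 -0.11  0.85  1.58]
shift total (units of .15): [ 0.013 -0.043 -0.007] mm [ 1.9 -6.5 -1. ]
turn z units: 0.005 deg -0.1
shift in axes after turn: [ 0.013 -0.043 -0.007]
level turn units [ 0.028 -0.004 -0.   ]
```

View pics/s21.png

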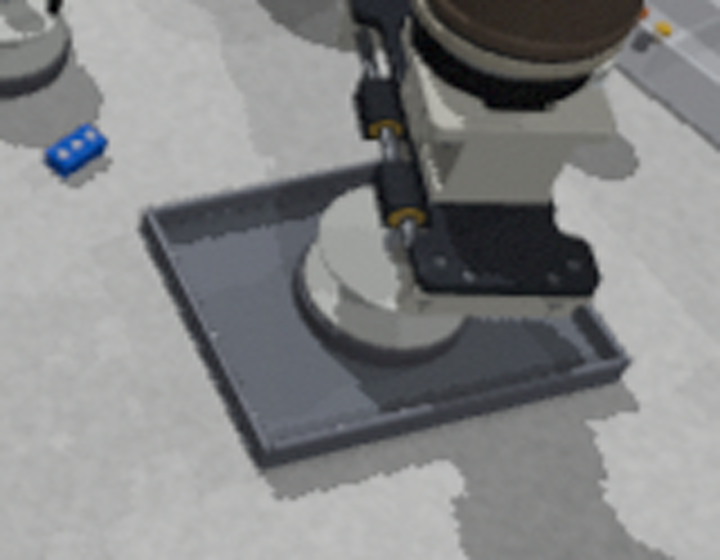

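>>> play_rows --pt "0 0 -0.003 0.02 0 0 1" --pt "0 0 0 0 0 0 1" --pt "0 0 0 0 0 0 1"

```text
clock: 17.05
position: [0.5964, -0.2858, 0.0418]
ee_rot: [2.66, 1.668, 0.006]
force: [-3.9, 2.5, 2.8]
width: 0.233
```

>>> play_rows --pt "0 0 0 0 0 0 -1" --pt "0 0 0 0 0 0 -1" --pt "0 0 0 0 0 0 -1" --pt "0 0 0 0 0 0 -1" --pt "0 0 0 0 0 0 -1"

```text
clock: 17.55
position: [0.5983, -0.2866, 0.0419]
ee_rot: [2.658, 1.666, 0.009]
force: [-0.8, 0.0, 0.0]
width: 0.618
```

>>> play_rows --pt "0 0 -0.02 0 0 0 -1" --pt "0 0 -0.1 0 0 0 -1" --pt "0 0 -0.2 0 0 0 -1" --pt "0 0 -0.2 0 0 0 -1" --pt "0 0 -0.2 0 0 0 -1"

```text
clock: 18.05
position: [0.595, -0.2854, 0.1522]
ee_rot: [-2.661, -1.668, -0.002]
force: [0.9, 0.2, -0.2]
width: 0.992
```

>>> play_rows --pt "0 -0.2 -0.1 0 0 0 -1" --pt "0 -0.3 0 0 0 0 -1" --pt "0 -0.3 0 0 0 0 -1" --pt "0 -0.1 0 0 0 0 -1" --pt "0 0 0 0 0 0 -1"

```text
clock: 18.55
position: [0.4737, -0.2271, 0.1785]
ee_rot: [2.652, 1.661, 0.018]
force: [0.4, -0.5, -0.4]
width: 1.001
```

```bash
python3 -c "
from h import *
plan(.5916,-.2816,.0424,64)
s=get_image('side');cv2.imwrite('pics/s22.png',s)
t=get_image('top');cv2.imwrite('pics/t22.png',t)
"
```

```text
t 18.55 pos [ 0.4737 -0.2271  0.1785] psi 64.13 tilt z [ 0.017 -0.004 -1.   ] w 1.001 F [ 0.42 -0.46 -0.41] j [ 0.22  0.27  0.16  1.86 -0.05  1.    1.52]
shift total (units of .15): [0.013 0.85  0.922] mm [  1.9 127.5 138.3]
turn z units: 0.005 deg -0.1
shift in axes after turn: [0.015 0.85  0.922]
level turn units [ 0.034 -0.006 -0.   ]
```

View pics/s22.png

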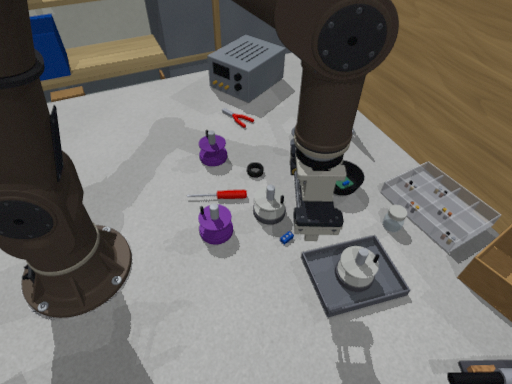

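View pics/t22.png

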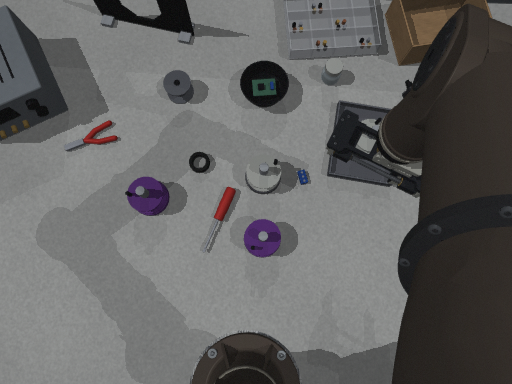

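```bash
python3 -c "
from h import *
s=cv2.imread('pics/s22.png');t=cv2.imread('pics/t22.png');t2=cv2.imread('pics/t17.png')
f=lambda i,x,y:cv2.resize(i[y:y+60,x:x+60],None,fx=6.5,fy=6.5,interpolation=2)
cv2.imwrite('pics/z22.png',np.hstack([f(s,330,235),f(t,234,145)]))
"
```

```text
(no output)
```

View pics/z22.png

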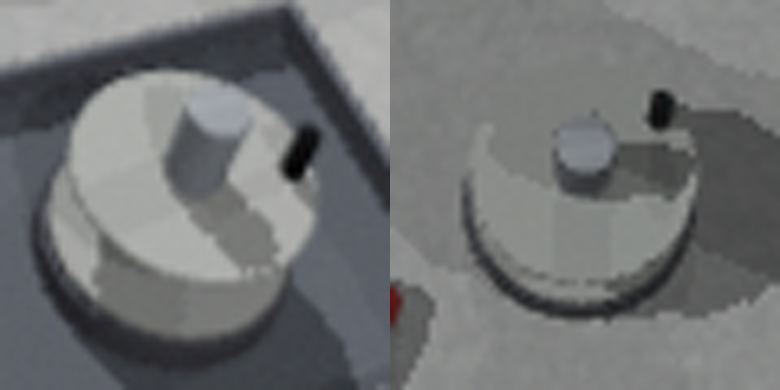

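```bash
python3 -c "
from h import *
S=camera_model('side');T=camera_model('top')
q=lambda x,y,x0,y0:((x+.5)/6.5-.5+x0,(y+.5)/6.5-.5+y0)
k=onz(S,*q(220,110,330,235),.105);p=onz(S,*q(308,137,330,235),.09);kb=onz(S,*q(195,188,330,235),.065)
d=p-k;print('A knob',k,'knob foot',kb,'peg',p,np.hypot(*d[:2]),np.degrees(np.arctan2(d[1],d[0])))
for z in(.065,.105):
  u=proj(S,[k[0],k[1],z]);print('upright proj',z,((u-[330,235]+.5)*6.5).round(0))
k=onz(T,*q(584-390,145,234,145),.1);p=onz(T,*q(659-390,101,234,145),.085);d=p-k
print('B knob',k,'peg',p,np.hypot(*d[:2]),np.degrees(np.arctan2(d[1],d[0])))
a=np.radians(8.2);c=np.array([.5916,-.2816])
print('tray yaw',np.degrees(np.arctan2(-.2181+.3456-0,.7009-.4842)))
"
```

```text
A knob [ 0.5928319  -0.28500986  0.105     ] knob foot [ 0.59053981 -0.28999994  0.065     ] peg [ 0.62297276 -0.29925452  0.09      ] 0.033337386776372296 -25.295555174955137
upright proj 0.065 [192. 175.]
upright proj 0.105 [220. 111.]
B knob [ 0.49716789 -0.02587913  0.1       ] peg [ 0.51826615 -0.05270079  0.085     ] 0.034125326250295664 -51.8109533954296
tray yaw 30.47132198486945
```

```bash
python3 -c "
from h import *
m=camera_model('wrist');w=get_image('wrist');cv2.imwrite('pics/w23.png',w);np.savez('m23.npz',**m)"
```

```text
(no output)
```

View pics/w23.png

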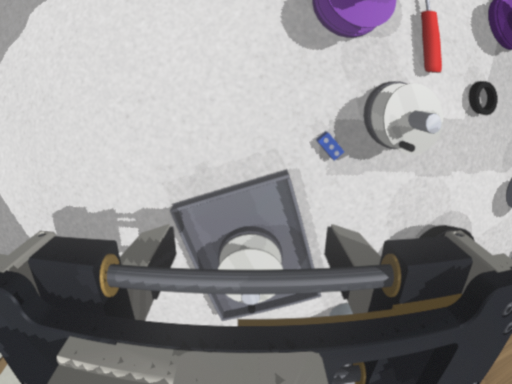

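>>> play_rows --pt "0 -0.2 0 0 0 0 -1" --pt "0 -0.3 -0.1 0 0 0 -1" --pt "0 -0.2 0 0 0 0 -1" --pt "0 0 0 0 0 0 -1" --pt "0 0 0 0 0 0 -1"

```text
clock: 19.2
position: [0.3855, -0.184, 0.1915]
ee_rot: [2.649, 1.658, 0.019]
force: [1.3, -0.6, 1.1]
width: 1.0
```

```bash
python3 -c "
from h import *
print(observe()['position'])
t=get_image('top');cv2.imwrite('pics/t24.png',t);f=lambda i,x,y:cv2.resize(i[y:y+100,x:x+100],None,fx=3.9,fy=3.9,interpolation=2)
cv2.imwrite('pics/t24z.png',np.hstack([f(t,315,92),f(t,214,125)]))"
```

```text
[ 0.38553183 -0.18401505  0.19148639]
```

View pics/t24z.png

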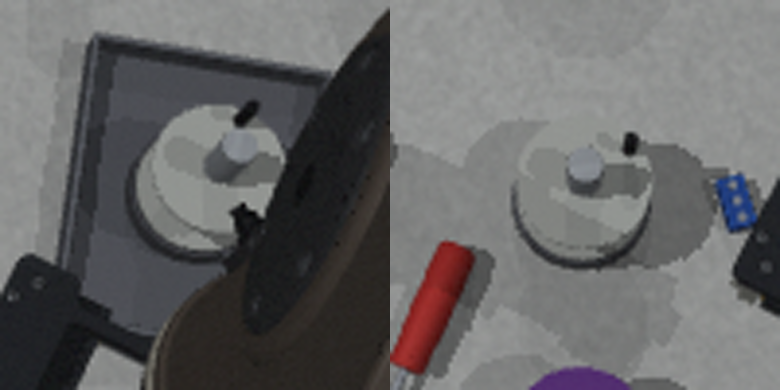

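```bash
python3 -c "
from h import *
T=camera_model('top');print(onz(T,239.5/3.9-.5+315,147.5/3.9-.5+92,.105), onz(T,(584.5-390)/3.9-.5+214,166/3.9-.5+125,.1))
o=observe();print(o['clock'],o['force'])
print(sign_off())"
```

```text
[ 0.59375511 -0.28420019  0.105     ] [ 0.49674184 -0.0257727   0.1       ]
19.25 [-0.63627437  0.27879348 -0.21159722]
the job is handed in; nothing more can be done
None
```

The job is handed in at about 19 s of the 54 s. No verdict is reported, so these are my own checks.

**Pushes:**
- The reel that started at (0.572, 0.261) m stopped with the finger after about 45° (0.79 rad), so it is the binding one.
- The reel at (0.497, −0.026) m coasted on after one push. Its peg ended at least 171° (about 3.0 rad) past its start, so it is the free one.

**Placing:** I gripped the binding stand by its knob at 40 N, lifted it and lowered it onto the floor of the plain grey tray. It was released only once the force reading showed contact.

**Last checks:**
- **Binding stand:** its knob is at (0.593, −0.285) m in two views, about 4 mm from the tray centre. It looks upright, and its reel is still turned about 44°.
- **Free stand:** it measures less than 1 mm from its start. Its reel may still have been turning slowly.
- **Arm:** it is clear of everything.

**Disagreements:**
- **Finger length:** the fingers really end about 37 mm short of the reported TCP, seen in the side and wrist views. My first push therefore passed over the binding reel's peg without touching it. I corrected for this afterwards.
- **Touchdown force:** the last lowering step briefly pressed with about 25 N upward on the tool, and I eased it off before opening.

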